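# Make up a bead mix and file the empty cases

## Task

Make up the bead mix: put every barrel bead that lies on the mat into the bowl, then take the wooden spoon and, with its head down among the beads, stir them in with at least three full wide turns round the bowl, without shoving the bowl or leaning on it, and lay the spoon in the tool tray. Also file every empty bead case from the ledge upright in the dowel rack, lowering each one to the bottom of a slot of its own rather than dropping it. All the beads must end in the bowl, and the spool, pen and pliers stay where they are.

Things in the scene. Friction and masses are not known exactly. Their poses are not given: they have to be found in the camera images.
- bowl: heavy white stoneware mixing bowl (1 kg), loose on the bench: round, 208 mm across the rim, 60 mm high, wall 6 mm, sides flaring from a foot 136 mm across; flat inner floor about 66 mm in radius, 8 mm above the underside. Origin: centre of its underside, z up. Pressed or knocked with more than 25 N by the spoon it chips. The glaze is slippery to the beads and the spoon.
- spoon: plain wooden mixing spoon (50 g), 232 mm long, lying face up on the bench at first. x runs along it from the handle to the head, z up out of its hollow face. Origin on the underside of the handle, at the place to grip, 105 mm from the handle's end and 127 mm from the tip of the head. Handle: straight bar 14 mm wide, 18 mm thick (z); round head 34 mm across, 12 mm thick, its underside flush with the handle's.
- spoon_tip (a point): the far end of the spoon's head, at half its thickness (127 mm from the spoon's origin along x, 6 mm above its underside)
- tool_tray: shallow wooden tool tray, 292 x 96 mm outside, 18 mm high, wall and floor 6 mm (inside 280 x 84 mm), fixed to the bench. Origin: centre of its underside; x along its length.
- ledge: long low wooden display ledge (370 mm along its y, 100 mm deep, fixed) on which the cases lean with their tops away from its front (-x) side, 15 degrees off vertical. Its sloped seat begins 24 mm above the bench; a 10 mm high lip in front of the cases' feet and a 10 mm dowel behind them, 30 mm up their backs; above 35 mm the backs are free. Origin: centre of the underside, below the line where the cases stand.
- rack: wooden rack fixed to the bench: base board 110 (x) x 262 (y) mm, 12 mm thick, with two rows (x = -30 and +30 mm) of eight upright dowels, 8 mm thick, standing 50 mm above the board, 34 mm apart along y, so there are seven slots 26 mm wide, at y = -102, -68, -34, 0, 34, 68, 102 mm. A case stands on the board in a slot, its 88 mm side along x. Origin: centre of the board's underside, z up.
- case1: flat empty bead case of frosted plastic with compartments, closed, 88 mm long (y), 18 mm thick (x), 74 mm tall (z), 70 g, leaning on the ledge at first (in some starts one case is absent). Origin: centre of the underside, z up towards the grey latch edge.
- case2: flat empty bead case of frosted plastic with compartments, closed, 88 mm long (y), 18 mm thick (x), 74 mm tall (z), 70 g, leaning on the ledge at first (in some starts one case is absent). Origin: centre of the underside, z up towards the grey latch edge.
- case3: flat empty bead case of frosted plastic with compartments, closed, 88 mm long (y), 18 mm thick (x), 74 mm tall (z), 70 g, leaning on the ledge at first (in some starts one case is absent). Origin: centre of the underside, z up towards the grey latch edge.
- barrel1: barrel-shaped wooden bead, 32 mm across, 30 mm long, with a hole along its axis, 22 g, standing on end on the felt mat at first (in some starts one or two are absent). Origin: centre of one end face, z along the hole to the other end.
- barrel2: barrel-shaped wooden bead, 32 mm across, 30 mm long, with a hole along its axis, 22 g, standing on end on the felt mat at first (in some starts one or two are absent). Origin: centre of one end face, z along the hole to the other end.
- barrel3: barrel-shaped wooden bead, 32 mm across, 30 mm long, with a hole along its axis, 22 g, standing on end on the felt mat at first (in some starts one or two are absent). Origin: centre of one end face, z along the hole to the other end.
- bead1: round wooden bead, 25 mm across, 12 g, in the bowl from the start. Origin: its centre.
- bead2: round wooden bead, 25 mm across, 12 g, in the bowl from the start. Origin: its centre.
- bead3: round wooden bead, 25 mm across, 12 g, in the bowl from the start. Origin: its centre.
- bead4: round wooden bead, 25 mm across, 12 g, in the bowl from the start. Origin: its centre.
- bead5: round wooden bead, 25 mm across, 12 g, in the bowl from the start. Origin: its centre.
- bead6: round wooden bead, 25 mm across, 12 g, in the bowl from the start. Origin: its centre.
- bead7: round wooden bead, 25 mm across, 12 g, in the bowl from the start. Origin: its centre.
- spool: white thread spool, 36 mm across, 40 mm high, standing, loose, not part of the job. Origin: centre of its underside.
- pen: black pen, 142 mm long, 11 mm thick, lying, loose, not part of the job. Origin: centre of its underside.
- pliers: small pliers with black handles, about 135 mm long, lying, loose, not part of the job. Origin: centre of its underside.

How it is judged:
By the outcome, as a careful person would: the job done as asked, in the order asked, and still so for the second after the job is handed in, with the robot touching nothing.
Of barrel1, barrel2, barrel3 only 1 to 3 are there at a start; the rules pass over those that are not, and their reading is None.
Of case1, case2, case3 only 2 to 3 are there at a start; the rules pass over those that are not, and their reading is None.
At some moment in a run one of spoon, barrel1, barrel2, barrel3 may be knocked a few centimetres aside while the robot is not near it.
It also fails if it takes over 210 s, if anything falls off the work surface, if the arm or the gripper's body presses on something with over 40 N, if the wrist force passes 120 N, or if a joint passes its speed limit or range.

## Robot

A 6-joint arm with a two-finger parallel gripper is mounted at the origin on the work surface. World frame = base frame: x ahead of the robot, y to its left, z up, the work surface at z = 0. Lengths are in m, angles in degrees, forces in N, time in s.
With the tool pointing down it reaches from about 0.3 to 0.875 m from the base axis. Payload 4.2 kg.
Tool frame: the origin (TCP) lies between the finger pads; the fingertips stand 22 mm ahead of it and the grasp point (between the pads) lies 3 mm ahead of it; z points along the fingers, y is the line along which they close (so a half turn about z gives the same grasp; the last joint's range is limited). The gripper opens to 85 mm and grips with 20 to 120 N. Pads are 22 mm wide; open, the fingers measure 114 mm over their backs; the gripper's body (76 mm by 85 mm) begins 54 mm behind the grasp point. The pads swing forward as they close: fully open they stand 13 mm farther back than shut.
Start: joints at [62.51, 18.312, 89.639, -0, 72.044, -1.146], TCP at [0.255, 0.515, 0.253] pointing down, gripper open.
Joint ranges: [-177.97, 177.97], [-48.28, 115.42], [12.27, 149.76], [-77.06, 257.06], [2.81, 150.46], [-146.56, 146.56]. Speed limits (degrees/s): [147.25, 147.25, 180, 180, 180, 180].

## Interface

Orientations are given as a 3x3 rotation matrix whose columns are the frame's x, y, z axes.
In Python, from plant import telemetry, snapshot, env gives the robot as it stands.
- The arm moves only by the tool drive_tool, never from a script. Its argument "targets" is a list of rows, each an object with "gripper": the closure in counts, from 0 (fully open) to 255 (shut); "travel": the shift along the tool's x, y, z in cm, a list of three; "delta_rot": the turn, a rotation vector about the tool's x, y, z in rad, a list of three. In form: [{"gripper": gripper, "travel": [tx, ty, tz], "delta_rot": [wx, wy, wz]}, ...]. A call has 1 to 12 rows; each row is the pose to reach, as a shift and turn from the pose commanded when the call began, along the tool's axes at that moment; what a row does not reach only later rows make up. A row lasts 1/10 s, in which the tool goes at most 50 mm and 8.59 degrees, less where a joint would pass 70% of its speed; a pose out of reach is approached as far as the arm can. A call with a gripper value outside its range is refused whole. The fingers move at their own pace and stop on an object; "grip_force" is the grip in N (left out, the last holds). Time passes only in rows, so rows that repeat a pose let the fingers close. It gives the time, the measured TCP pose, the force, the opening and the grip force at its end, in the units of the state.
- telemetry.get_obs(): the state, without advancing time (a new reading comes with each control period).
- snapshot(name): name is "side" or "top" or "wrist"; returns a dict with "frame" (384x512x3 uint8, blue, green, red), "K" (3x3 intrinsics, pixels), "dist" ([k1, k2, p1, p2, k3] as OpenCV has them; the pictures are not rectified), "R" (3x3) and "t" (3): a world point X has camera coordinates R X + t; the wrist camera has in their place "hand_eye" (4x4, takes a point from camera to tool coordinates, whose origin is the TCP and whose axes are the flange's). Camera axes: x right, y down, z forward; pixel columns grow to the right and rows downward; lengths in m; the calibration is good to about 2 mm. A picture is of the moment at which its call begins: read the wrist's pose just before it. There is no depth.
- env.finish_job(): hands the job in; it is judged then, once.
The state is a dict: "time_s": time; "q": joint angles; "joint_vel": joint speeds; "tau": joint torques, N m; "tcp_pos": TCP position; "tcp_rot": TCP orientation; "force": force on the tool from outside, world axes, zero at the start; "ft_torque": the same for the moment, N m; "width": finger opening in m; "gripper_force": force on a finger pad.
Only numpy, scipy, OpenCV 4.12 (cv2) and the standard library are available. Lean on these libraries where they do the work, as an engineer would, in place of code of your own. Each camera call takes 0.05 s, during which the arm holds its last target. There are 200 camera calls.

## Working session

There is one attempt and no reset: what is moved stays moved. The work goes in short steps, Python scripts to look and compute and a tool call to move; the robot and the scene stay as the last step left them, time stands still between calls to the robot, and variables do not carry over. Pictures are saved under pics/ and viewed, at most 14 in all, crops included, and the job is handed in when it is done.

Besides the shell and the picture viewer there is one more tool, called by a JSON object that holds its "op" and its "data". drive_tool: Moves the arm, as the interface text tells. Its arguments: {"type":"object","properties":{"targets":{"type":"array","items":{"type":"object","properties":{"gripper":{"type":"number"},"travel":{"type":"array","items":{"type":"number"}},"delta_rot":{"type":"array","items":{"type":"number"}}}}},"grip_force":{"type":"number"}},"required":["targets"]}

```bash
ls; mkdir -p pics; python3 - <<'E'
from plant import telemetry, snapshot, env
import cv2,json,numpy as np
o=telemetry.get_obs(); print(o['time_s'],o['tcp_pos'],o['tcp_rot'],o['force'],o['width'])
for n in ("top","side"):
    s=snapshot(n); cv2.imwrite(f"pics/{n}0.png",cv2.resize(s['frame'],None,fx=1.5,fy=1.5))
    cv2.imwrite(f"{n}0raw.png",s['frame'])
    json.dump({k:np.array(s[k]).tolist() for k in s if k!='frame'},open(f"{n}.json",'w')); print({k:s[k] for k in s if k!='frame'})
s=snapshot("wrist");print({k:s[k] for k in s if k!='frame'})
E
```

```text
pics
0.0 [0.25496376 0.51488608 0.25246904] [[-8.96119334e-01  4.43812396e-01 -8.34117609e-04]
 [ 4.43813178e-01  8.96117932e-01 -1.58605533e-03]
 [ 4.35567320e-05 -1.79148723e-03 -9.99998394e-01]] [-1.21166424  0.41061987 -0.2033516 ] 0.08521200979582474
{'K': array([[367.6798984 ,   0.        , 249.73480559],
       [  0.        , 367.6798984 , 181.99522185],
       [  0.        ,   0.        ,   1.        ]]), 'dist': array([0.01078316, 0.        , 0.        , 0.        , 0.        ]), 'R': array([[ 0.02283581, -0.99970034,  0.00881835],
       [-0.99417063, -0.02363742, -0.10519521],
       [ 0.10537213, -0.00636473, -0.99441249]]), 't': array([-0.04117842,  0.49616418,  1.19889781])}
{'K': array([[367.70576882,   0.        , 257.21789359],
       [  0.        , 367.70576882, 191.46688352],
       [  0.        ,   0.        ,   1.        ]]), 'dist': array([-0.04635023,  0.        ,  0.        ,  0.        ,  0.        ]), 'R': array([[-0.99985286, -0.00388089, -0.01670899],
       [ 0.01094622,  0.60562189, -0.79567726],
       [ 0.01320727, -0.79574309, -0.6054903 ]]), 't': array([0.48275265, 0.07920337, 1.09709462])}
{'K': array([[302.94352291,   0.        , 257.99529354],
       [  0.        , 302.94352291, 190.6105102 ],
       [  0.        ,   0.        ,   1.        ]]), 'dist': array([0.01368112, 0.        , 0.        , 0.        , 0.        ]), 'hand_eye': array([[-4.05122242e-04, -9.60256339e-01, -2.79119328e-01,
         7.09470399e-02],
       [ 9.99999898e-01, -4.45451240e-04,  8.10591532e-05,
         3.29360222e-04],
       [-2.02171617e-04, -2.79119267e-01,  9.60256421e-01,
        -1.20952989e-01],
       [ 0.00000000e+00,  0.00000000e+00,  0.00000000e+00,
         1.00000000e+00]])}
```

View pics/top0.png

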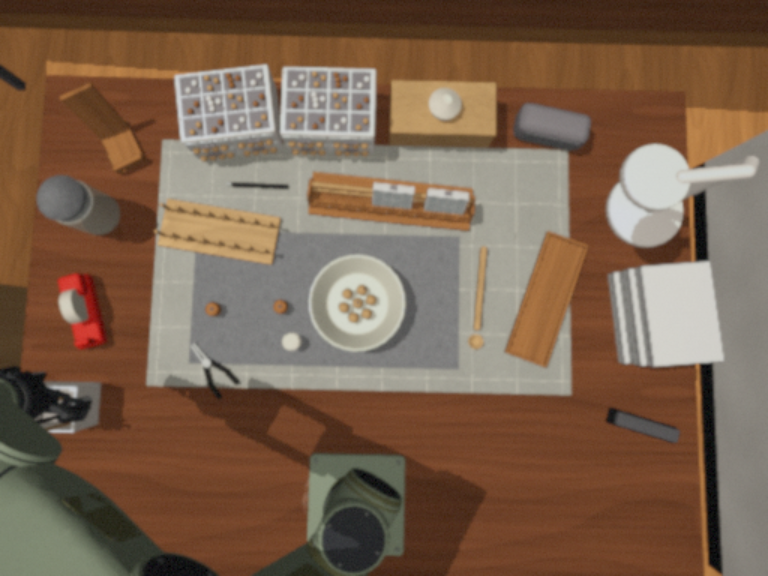

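View pics/side0.png

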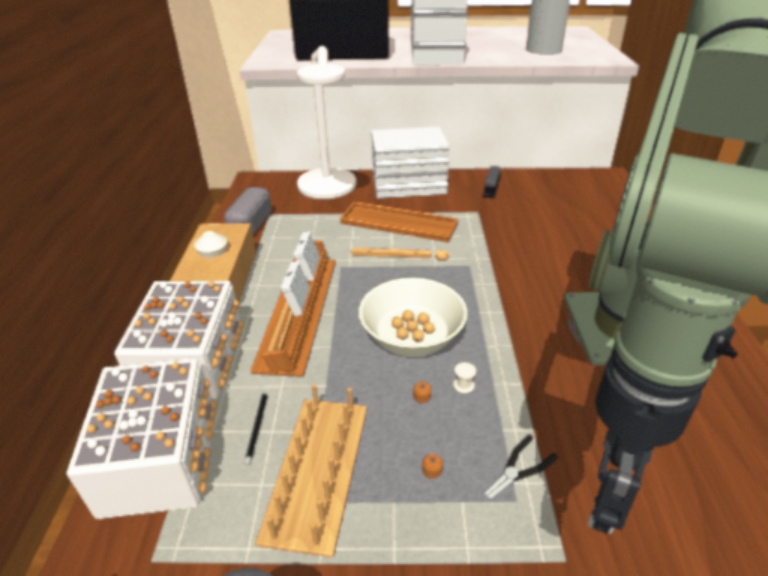

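Top view (1.5x): barrels at (213,309) and (280,307), bowl at (357,303), spoon from (484,248) to its head at (477,342), tray at (546,299), ledge at (391,201), two cases at (393,195) and (447,201), rack at (218,232). Spool is at (291,341), pen at (260,185), pliers at (212,365). The side view agrees.

```bash
cat > h.py <<'E'
import numpy as np,cv2,json
from scipy.spatial.transform import Rotation as Ro
from plant import telemetry, snapshot, env
def cam(s):
    """-> K,dist,Rwc,twc (camera->world)"""
    if 'hand_eye' in s:
        T=np.array(s['hand_eye']); R,p=s['rot'],s['pos']
        return s['K'],s['dist'],R@T[:3,:3],R@T[:3,3]+p
    R=np.array(s['R']); return s['K'],s['dist'],R.T,-R.T@np.array(s['t'])
def px2w(s,uv,z):
    K,d,R,c=cam(s)
    uv=np.array(uv,float).reshape(-1,1,2)
    n=cv2.undistortPoints(uv,np.array(K),np.array(d)).reshape(-1,2)
    r=np.c_[n,np.ones(len(n))]@R.T
    return c+r*((z-c[2])/r[:,2])[:,None]
def w2px(s,X):
    K,d,R,c=cam(s); X=np.array(X,float).reshape(-1,3)
    rv=cv2.Rodrigues(R.T)[0]
    return cv2.projectPoints(X,rv,-R.T@c,np.array(K),np.array(d))[0].reshape(-1,2)
def shot(n):
    o=telemetry.get_obs(); s=dict(snapshot(n)); s['rot']=np.array(o['tcp_rot']); s['pos']=np.array(o['tcp_pos']); return s
def save(s,name,crop=None,f=1.5):
    im=s['frame'] if crop is None else s['frame'][crop[1]:crop[3],crop[0]:crop[2]]
    cv2.imwrite(f'pics/{name}.png',cv2.resize(im,None,fx=f,fy=f,interpolation=cv2.INTER_CUBIC))
def rot(yaw,tilt=None):
    """tool down, tool y (closing) axis at world angle yaw deg; options yaw/yaw+180"""
    a=np.radians(yaw); y=np.array([np.cos(a),np.sin(a),0]); z=np.array([0,0,-1.]); R=np.c_[np.cross(y,z),y,z]
    return R if tilt is None else Ro.from_rotvec(tilt).as_matrix()@R
def go(pos,R=None,half=True,o=None):
    """print travel(cm), delta_rot(rad) from the present pose"""
    o=o or telemetry.get_obs(); R0=np.array(o['tcp_rot']); p0=np.array(o['tcp_pos'])
    if R is None: R=R0
    best=None
    for k in ([0,1] if half else [0]):
        Rk=R@Ro.from_euler('z',180*k,degrees=True).as_matrix()
        v=Ro.from_matrix(R0.T@Rk).as_rotvec()
        if best is None or np.linalg.norm(v)<np.linalg.norm(best): best=v
    t=R0.T@(np.array(pos)-p0)*100
    print('travel',t.round(2).tolist(),'rot',best.round(3).tolist(),'q6',round(o['q'][5],1),'t',round(o['time_s'],1)); return t,best
E
python3 - <<'E'
from h import *
s=json.load(open('top.json')); 
P=lambda u,z:px2w(s,np.array(u)/1.5,z)[:, :2].round(3).tolist()
print('barrels',P([(213,309),(280,307)],.02)); print('bowl',P([(357,303),(309,303),(406,303),(357,256),(357,351)],.06))
print('spoon handle end, head centre, mid',P([(484,248),(477,342),(480.5,300)],.012))
print('tray corners',P([(546,232),(587,243),(547,366),(505,350)],.018))
print('cases',P([(372,183),(413,183),(413,208),(375,207)],.08),P([(426,188),(469,193),(468,213),(426,210)],.08))
print('ledge corners',P([(312,173),(474,190),(471,229),(308,213)],.03))
print('rack',P([(165,200),(281,215),(276,262),(157,245)],.012))
print('dowel tops',P([(165,205),(278,218)],.062))
print('spool',P([(291,341)],.04),'pen',P([(233,185),(288,187)],.006),'pliers',P([(193,347),(238,383),(219,396)],.006))
E
```

```text
barrels [[0.409, 0.326], [0.417, 0.178]]
bowl [[0.428, 0.007], [0.425, 0.11], [0.43, -0.098], [0.53, 0.01], [0.326, 0.004]]
spoon handle end, head centre, mid [[0.561, -0.276], [0.35, -0.261], [0.443, -0.268]]
tray corners [[0.6, -0.415], [0.577, -0.507], [0.301, -0.414], [0.334, -0.321]]
cases [[0.687, -0.019], [0.689, -0.108], [0.634, -0.109], [0.634, -0.027]] [[0.679, -0.136], [0.67, -0.229], [0.626, -0.227], [0.63, -0.137]]
ledge corners [[0.72, 0.117], [0.69, -0.249], [0.601, -0.243], [0.628, 0.122]]
rack [[0.654, 0.449], [0.626, 0.186], [0.518, 0.192], [0.55, 0.461]]
dowel tops [[0.631, 0.43], [0.608, 0.183]]
spool [[0.343, 0.148]] pen [[0.694, 0.299], [0.693, 0.173]] pliers [[0.325, 0.369], [0.248, 0.266], [0.219, 0.306]]
```

```bash
python3 - <<'E'
from h import *
go([.409,.326,.16],rot(112)); go([.409,.326,.16],rot(90))
E
```

```text
travel [-22.19, -10.09, 9.28] rot [-0.001, -0.001, -0.844] q6 -1.1 t 0.1
travel [-22.19, -10.09, 9.28] rot [-0.001, -0.0, -0.46] q6 -1.1 t 0.1
```

{"op": "drive_tool", "data": {"targets": [{"gripper": 80, "travel": [-22.2, -10.1, 9.3], "delta_rot": [0, 0, -0.844]}, {"gripper": 80, "travel": [-22.2, -10.1, 9.3], "delta_rot": [0, 0, -0.844]}, {"gripper": 80, "travel": [-22.2, -10.1, 9.3], "delta_rot": [0, 0, -0.844]}, {"gripper": 80, "travel": [-22.2, -10.1, 9.3], "delta_rot": [0, 0, -0.844]}, {"gripper": 80, "travel": [-22.2, -10.1, 9.3], "delta_rot": [0, 0, -0.844]}, {"gripper": 80, "travel": [-22.2, -10.1, 9.3], "delta_rot": [0, 0, -0.844]}, {"gripper": 80, "travel": [-22.2, -10.1, 9.3], "delta_rot": [0, 0, -0.844]}, {"gripper": 80, "travel": [-22.2, -10.1, 9.3], "delta_rot": [0, 0, -0.844]}, {"gripper": 80, "travel": [-22.2, -10.1, 9.3], "delta_rot": [0, 0, -0.844]}, {"gripper": 80, "travel": [-22.2, -10.1, 9.3], "delta_rot": [0, 0, -0.844]}], "grip_force": 25}}

```text
time_s: 1.15
tcp_pos: [0.4089, 0.3274, 0.1608]
tcp_rot: [[-0.927, -0.376, 0.001], [-0.376, 0.927, 0.001], [-0.001, 0.001, -1.0]]
force: [0.1, 0.1, -0.7]
width: 0.0585
gripper_force: 0.0
```

```bash
cat >> h.py <<'E'
def orange(s,z,lo=(0,0,0),amin=150):
    """reddish-brown barrel blobs: world position of centroid at height z, area, px"""
    h=cv2.cvtColor(s['frame'],cv2.COLOR_BGR2HSV)
    m=cv2.inRange(h,(3,130,70),(14,255,255)); m=cv2.morphologyEx(m,cv2.MORPH_CLOSE,np.ones((9,9)))
    n,l,st,c=cv2.connectedComponentsWithStats(m)
    return [(px2w(s,c[i],z)[0].round(4).tolist(),int(st[i,4]),c[i].round(0).tolist()) for i in range(1,n) if st[i,4]>amin]
E
python3 - <<'E'
from h import *
s=shot('wrist'); print(s['pos']); save(s,'w1'); print(orange(s,.018))
E
```

```text
[0.40886298 0.32739189 0.16083256]
[([0.3236, 0.4841, 0.018], 24571, [460.0, 162.0]), ([0.4193, 0.1796, 0.018], 1339, [93.0, 132.0]), ([0.411, 0.328, 0.018], 951, [257.0, 186.0]), ([0.5419, 0.5404, 0.018], 1319, [394.0, 365.0])]
```

View pics/w1.png

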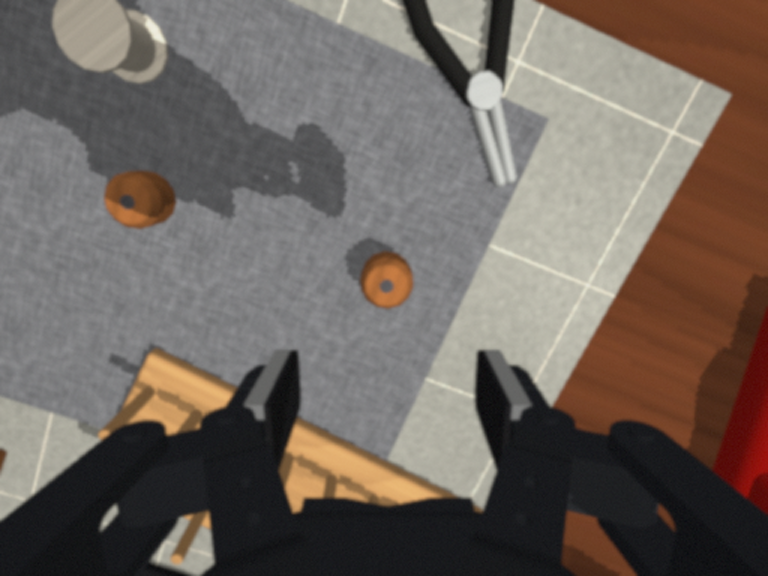

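The wrist view shows barrel1 at (387,280), centred. Barrel2 is at (139,198), the spool at (100,30), and the pliers are clear at (500,130).

{"op": "drive_tool", "data": {"targets": [{"gripper": 80, "travel": [-0.2, -0.1, 5], "delta_rot": [0, 0, 0]}, {"gripper": 80, "travel": [-0.2, -0.1, 9], "delta_rot": [0, 0, 0]}, {"gripper": 80, "travel": [-0.2, -0.1, 12], "delta_rot": [0, 0, 0]}, {"gripper": 80, "travel": [-0.2, -0.1, 13.4], "delta_rot": [0, 0, 0]}, {"gripper": 80, "travel": [-0.2, -0.1, 13.4], "delta_rot": [0, 0, 0]}, {"gripper": 255, "travel": [-0.2, -0.1, 13.4], "delta_rot": [0, 0, 0]}, {"gripper": 255, "travel": [-0.2, -0.1, 13.4], "delta_rot": [0, 0, 0]}, {"gripper": 255, "travel": [-0.2, -0.1, 13.4], "delta_rot": [0, 0, 0]}, {"gripper": 255, "travel": [-0.2, -0.1, 13.4], "delta_rot": [0, 0, 0]}, {"gripper": 255, "travel": [-0.2, -0.1, 13.4], "delta_rot": [0, 0, 0]}, {"gripper": 255, "travel": [-0.2, -0.1, 9], "delta_rot": [0, 0, 0]}, {"gripper": 255, "travel": [-0.2, -0.1, 3], "delta_rot": [0, 0, 0]}]}}

```text
time_s: 2.4
tcp_pos: [0.4103, 0.325, 0.1199]
tcp_rot: [[-0.927, -0.375, -0.004], [-0.375, 0.927, -0.003], [0.005, -0.002, -1.0]]
force: [0.7, 0.6, -0.7]
width: 0.0306
gripper_force: 25.2
```

```bash
python3 - <<'E'
from h import *
go([.428,.006,.13]); s=shot('wrist'); print(orange(s,.018))
E
```

```text
travel [10.32, -30.24, -0.91] rot [0.0, 0.0, 0.0] q6 -74.9 t 2.4
[([0.2395, 0.4123, 0.018], 2025, [481.0, 14.0]), ([0.3804, 0.4985, 0.018], 15160, [473.0, 243.0]), ([0.4193, 0.1793, 0.018], 1979, [67.0, 138.0]), ([0.4543, 0.343, 0.018], 3705, [258.0, 254.0]), ([0.4779, 0.4868, 0.018], 189, [400.0, 333.0]), ([0.52, 0.4816, 0.018], 549, [372.0, 367.0])]
```

{"op": "drive_tool", "data": {"targets": [{"gripper": 255, "travel": [2, -5, 0], "delta_rot": [0, 0, 0]}, {"gripper": 255, "travel": [4, -10, 0], "delta_rot": [0, 0, 0]}, {"gripper": 255, "travel": [6, -15, 0], "delta_rot": [0, 0, 0]}, {"gripper": 255, "travel": [9, -20, 0], "delta_rot": [0, 0, 0]}, {"gripper": 255, "travel": [12, -24, 0], "delta_rot": [0, 0, 0]}, {"gripper": 255, "travel": [14, -27, 0], "delta_rot": [0, 0, 0]}, {"gripper": 255, "travel": [14.7, -28.4, 0], "delta_rot": [0, 0, 0]}, {"gripper": 255, "travel": [14.7, -28.4, 3], "delta_rot": [0, 0, 0]}, {"gripper": 255, "travel": [14.7, -28.4, 6], "delta_rot": [0, 0, 0]}, {"gripper": 255, "travel": [14.7, -28.4, 7.5], "delta_rot": [0, 0, 0]}, {"gripper": 255, "travel": [14.7, -28.4, 7.5], "delta_rot": [0, 0, 0]}]}}

```text
time_s: 3.55
tcp_pos: [0.3801, 0.0075, 0.0439]
tcp_rot: [[-0.927, -0.374, -0.004], [-0.374, 0.927, 0.0], [0.004, 0.002, -1.0]]
force: [0.3, 0.1, -0.0]
width: 0.0306
gripper_force: 25.2
```

```bash
python3 - <<'E'
from h import *
o=telemetry.get_obs();print(o['tcp_pos'],o['force'],o['width'])
s=shot('wrist'); save(s,'w2')
E
```

```text
[0.38012087 0.00751801 0.04390323] [ 0.28279003  0.07620497 -0.04181083] 0.03064410445529565
```

View pics/w2.png

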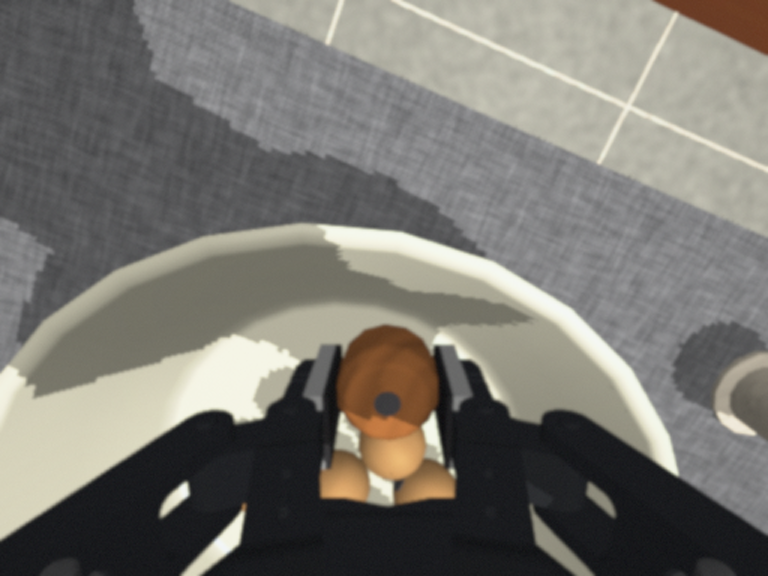

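Barrel1 is held at (387,380) over the bowl floor, next to the beads at (390,450).

{"op": "drive_tool", "data": {"targets": [{"gripper": 100, "travel": [0, 0, 0], "delta_rot": [0, 0, 0]}, {"gripper": 100, "travel": [0, 0, 0], "delta_rot": [0, 0, 0]}, {"gripper": 100, "travel": [0, 0, 0], "delta_rot": [0, 0, 0]}, {"gripper": 100, "travel": [0, 0, -4], "delta_rot": [0, 0, 0]}, {"gripper": 80, "travel": [0, 0, -9], "delta_rot": [0, 0, 0]}, {"gripper": 80, "travel": [-3, 4, -10.5], "delta_rot": [0, 0, 0]}, {"gripper": 80, "travel": [-6, 8, -10.5], "delta_rot": [0, 0, 0]}, {"gripper": 80, "travel": [-9, 12, -10.5], "delta_rot": [0, 0, 0]}, {"gripper": 80, "travel": [-10, 14.5, -10.5], "delta_rot": [0, 0, 0]}, {"gripper": 80, "travel": [-10, 14.5, -10.5], "delta_rot": [0, 0, 0]}, {"gripper": 80, "travel": [-10, 14.5, -10.5], "delta_rot": [0, 0, 0]}]}}

```text
time_s: 4.7
tcp_pos: [0.4196, 0.1798, 0.1505]
tcp_rot: [[-0.926, -0.377, -0.0], [-0.377, 0.926, -0.0], [0.0, -0.0, -1.0]]
force: [-0.4, -0.8, -0.8]
width: 0.0588
gripper_force: 0.0
```

```bash
python3 - <<'E'
from h import *
s=shot('wrist');print(s['pos']); b=orange(s,.018); print(b)
for q in b:
    if abs(q[0][1]-.18)<.05: go([q[0][0],q[0][1],.027])
E
```

```text
[0.41964343 0.17984972 0.15045363]
[([0.2377, 0.2738, 0.018], 1991, [469.0, 13.0]), ([0.3816, 0.0028, 0.018], 1819, [63.0, 59.0]), ([0.4197, 0.1794, 0.018], 1032, [257.0, 187.0]), ([0.6288, 0.0096, 0.018], 1396, [16.0, 315.0]), ([0.4592, 0.4603, 0.018], 321, [506.0, 326.0]), ([0.6516, 0.1156, 0.018], 862, [116.0, 365.0])]
travel [-0.03, 0.02, 12.34] rot [0.0, 0.0, 0.0] q6 -90.3 t 4.8
```

{"op": "drive_tool", "data": {"targets": [{"gripper": 80, "travel": [0, 0, 5], "delta_rot": [0, 0, 0]}, {"gripper": 80, "travel": [0, 0, 9], "delta_rot": [0, 0, 0]}, {"gripper": 80, "travel": [0, 0, 11.5], "delta_rot": [0, 0, 0]}, {"gripper": 80, "travel": [0, 0, 12.3], "delta_rot": [0, 0, 0]}, {"gripper": 80, "travel": [0, 0, 12.3], "delta_rot": [0, 0, 0]}, {"gripper": 255, "travel": [0, 0, 12.3], "delta_rot": [0, 0, 0]}, {"gripper": 255, "travel": [0, 0, 12.3], "delta_rot": [0, 0, 0]}, {"gripper": 255, "travel": [0, 0, 12.3], "delta_rot": [0, 0, 0]}, {"gripper": 255, "travel": [0, 0, 12.3], "delta_rot": [0, 0, 0]}, {"gripper": 255, "travel": [0, 0, 12.3], "delta_rot": [0, 0, 0]}, {"gripper": 255, "travel": [0, 0, 7], "delta_rot": [0, 0, 0]}, {"gripper": 255, "travel": [0, 0, 2], "delta_rot": [0, 0, 0]}]}}

```text
time_s: 5.95
tcp_pos: [0.4192, 0.1794, 0.1281]
tcp_rot: [[-0.927, -0.375, -0.003], [-0.375, 0.927, -0.001], [0.003, 0.0, -1.0]]
force: [0.1, 1.8, 0.1]
width: 0.0309
gripper_force: 25.3
```

```bash
python3 - <<'E'
from h import *
go([.476,.006,.13]); go([.476,.006,.045]);print(telemetry.get_obs()['tcp_pos'])
E
```

```text
travel [1.24, -18.2, -0.19] rot [0.0, 0.0, 0.0] q6 -90.3 t 6.0
travel [1.21, -18.2, 8.31] rot [0.0, 0.0, 0.0] q6 -90.3 t 6.0
[0.41922208 0.17936859 0.12807733]
```

{"op": "drive_tool", "data": {"targets": [{"gripper": 255, "travel": [0.4, -5, 0], "delta_rot": [0, 0, 0]}, {"gripper": 255, "travel": [0.8, -10, 0], "delta_rot": [0, 0, 0]}, {"gripper": 255, "travel": [1.2, -15, 0], "delta_rot": [0, 0, 0]}, {"gripper": 255, "travel": [1.2, -18.2, 0], "delta_rot": [0, 0, 0]}, {"gripper": 255, "travel": [1.2, -18.2, 3], "delta_rot": [0, 0, 0]}, {"gripper": 255, "travel": [1.2, -18.2, 6], "delta_rot": [0, 0, 0]}, {"gripper": 255, "travel": [1.2, -18.2, 8.2], "delta_rot": [0, 0, 0]}, {"gripper": 255, "travel": [1.2, -18.2, 8.2], "delta_rot": [0, 0, 0]}, {"gripper": 100, "travel": [1.2, -18.2, 8.2], "delta_rot": [0, 0, 0]}, {"gripper": 100, "travel": [1.2, -18.2, 8.2], "delta_rot": [0, 0, 0]}, {"gripper": 100, "travel": [1.2, -18.2, 8.2], "delta_rot": [0, 0, 0]}, {"gripper": 100, "travel": [1.2, -18.2, 3], "delta_rot": [0, 0, 0]}]}}

```text
time_s: 7.15
tcp_pos: [0.4735, 0.0065, 0.0919]
tcp_rot: [[-0.927, -0.375, -0.012], [-0.375, 0.927, 0.0], [0.011, 0.005, -1.0]]
force: [0.2, 0.5, 0.3]
width: 0.0521
gripper_force: 0.0
```

```bash
python3 - <<'E'
from h import *
# spoon x dir (0.350-0.561, 0.015): closing axis perpendicular
yaw=np.degrees(np.arctan2(.015,-.211))-90; print('yaw',yaw)
o=telemetry.get_obs();print(o['tcp_pos'],o['q'])
go([.455,-.268,.22],rot(yaw)); go([.455,-.268,.22],rot(yaw+180),half=False); go([.455,-.268,.22],rot(yaw),half=False)
E
```

```text
yaw 85.93368122519402
[0.47351897 0.00652129 0.09192644] [-6.05715072e-01  1.94531173e+01  1.15017988e+02  7.16177685e-03
  4.62222905e+01 -1.12634179e+02]
travel [12.15, -24.69, -12.79] rot [0.002, -0.012, 0.455] q6 -112.6 t 7.2
travel [12.15, -24.69, -12.79] rot [0.016, 0.003, -2.686] q6 -112.6 t 7.2
travel [12.15, -24.69, -12.79] rot [0.002, -0.012, 0.455] q6 -112.6 t 7.2
```

{"op": "drive_tool", "data": {"targets": [{"gripper": 80, "travel": [0, 0, -5], "delta_rot": [0, 0, 0]}, {"gripper": 80, "travel": [3, -5, -8], "delta_rot": [0, 0, -0.4]}, {"gripper": 80, "travel": [5, -10, -8], "delta_rot": [0, 0, -0.8]}, {"gripper": 80, "travel": [8, -15, -8], "delta_rot": [0, 0, -1.2]}, {"gripper": 80, "travel": [11, -20, -8], "delta_rot": [0, 0, -1.6]}, {"gripper": 80, "travel": [12.1, -24.7, -8], "delta_rot": [0, 0, -1.8]}, {"gripper": 80, "travel": [12.1, -24.7, -8], "delta_rot": [0, 0, -1.8]}, {"gripper": 80, "travel": [12.1, -24.7, -8], "delta_rot": [0, 0, -1.8]}, {"gripper": 80, "travel": [12.1, -24.7, -8], "delta_rot": [0, 0, -1.8]}, {"gripper": 80, "travel": [12.1, -24.7, -8], "delta_rot": [0, 0, -1.8]}, {"gripper": 80, "travel": [12.1, -24.7, -8], "delta_rot": [0, 0, -1.8]}, {"gripper": 80, "travel": [12.1, -24.7, -8], "delta_rot": [0, 0, -1.8]}]}}

```text
time_s: 8.35
tcp_pos: [0.4334, -0.1902, 0.0618]
tcp_rot: [[-0.019, -0.98, 0.198], [-0.928, -0.057, -0.368], [0.372, -0.191, -0.908]]
force: [1.1, -1.6, -0.0]
width: 0.0584
gripper_force: 0.0
```

```bash
python3 - <<'E'
from h import *
go([.455,-.268,.18],rot(-94.07),half=False)
E
```

```text
travel [11.57, -3.93, -7.45] rot [0.124, -0.456, -1.455] q6 -146.5 t 8.3
```

The last joint hit its limit, so I need to turn the other way. First I raise the tool and read the pose.

{"op": "drive_tool", "data": {"targets": [{"gripper": 80, "travel": [1.5, -0.8, -4], "delta_rot": [0, 0, 0.1]}, {"gripper": 80, "travel": [3.7, -1.9, -9], "delta_rot": [0, 0, 0.2]}, {"gripper": 80, "travel": [3.7, -1.9, -9], "delta_rot": [0, 0, 0.2]}, {"gripper": 80, "travel": [3.7, -1.9, -9], "delta_rot": [0, 0, 0.2]}]}}

```text
time_s: 8.75
tcp_pos: [0.4337, -0.1761, 0.1431]
tcp_rot: [[-0.24, -0.948, 0.211], [-0.904, 0.139, -0.405], [0.354, -0.288, -0.89]]
force: [0.6, -0.5, -1.0]
width: 0.0587
gripper_force: 0.0
```

```bash
python3 - <<'E'
from h import *
o=telemetry.get_obs(); print(o['q'])
go([.455,-.23,.2],rot(90),half=False);go([.455,-.23,.2],rot(30),half=False)
E
```

```text
[ -10.3594361     9.97904227  125.8031641   -40.63911706   33.58099375
 -146.50422372]
travel [6.38, -4.4, -2.44] rot [-0.502, -0.104, 1.341] q6 -146.5 t 8.8
travel [6.38, -4.4, -2.44] rot [-0.579, 0.191, 2.36] q6 -146.5 t 8.8
```

{"op": "drive_tool", "data": {"targets": [{"gripper": 80, "travel": [3.2, -2.2, -1.2], "delta_rot": [-0.25, -0.05, 0.67]}, {"gripper": 80, "travel": [3.2, -2.2, -1.2], "delta_rot": [-0.25, -0.05, 0.67]}, {"gripper": 80, "travel": [6.4, -4.4, -2.4], "delta_rot": [-0.5, -0.1, 1.34]}, {"gripper": 80, "travel": [6.4, -4.4, -2.4], "delta_rot": [-0.5, -0.1, 1.34]}, {"gripper": 80, "travel": [6.4, -4.4, -2.4], "delta_rot": [-0.5, -0.1, 1.34]}, {"gripper": 80, "travel": [6.4, -4.4, -2.4], "delta_rot": [-0.5, -0.1, 1.34]}, {"gripper": 80, "travel": [6.4, -4.4, -2.4], "delta_rot": [-0.5, -0.1, 1.34]}, {"gripper": 80, "travel": [6.4, -4.4, -2.4], "delta_rot": [-0.5, -0.1, 1.34]}, {"gripper": 80, "travel": [6.4, -4.4, -2.4], "delta_rot": [-0.5, -0.1, 1.34]}, {"gripper": 80, "travel": [6.4, -4.4, -2.4], "delta_rot": [-0.5, -0.1, 1.34]}, {"gripper": 80, "travel": [6.4, -4.4, -2.4], "delta_rot": [-0.5, -0.1, 1.34]}, {"gripper": 80, "travel": [6.4, -4.4, -2.4], "delta_rot": [-0.5, -0.1, 1.34]}]}}

```text
time_s: 9.95
tcp_pos: [0.4534, -0.2307, 0.1963]
tcp_rot: [[-1.0, -0.001, -0.009], [-0.001, 1.0, -0.002], [0.009, -0.002, -1.0]]
force: [-0.3, 0.0, 0.1]
width: 0.0586
gripper_force: 0.0
```

```bash
python3 - <<'E'
from h import *
o=telemetry.get_obs(); print(o['q'])
go([.455,-.25,.2],rot(0),half=False)
E
```

```text
[ -28.06078752   15.17666846  102.96636983   -0.39891123   62.27245317
 -117.90800085]
travel [-0.16, -1.93, -0.37] rot [-0.009, -0.006, 1.571] q6 -117.9 t 9.9
```

Rotate a further 90° twice.

{"op": "drive_tool", "data": {"targets": [{"gripper": 80, "travel": [0, -2, 0], "delta_rot": [0, 0, 1.57]}, {"gripper": 80, "travel": [0, -2, 0], "delta_rot": [0, 0, 1.57]}, {"gripper": 80, "travel": [0, -2, 0], "delta_rot": [0, 0, 1.57]}, {"gripper": 80, "travel": [0, -2, 0], "delta_rot": [0, 0, 1.57]}, {"gripper": 80, "travel": [0, -2, 0], "delta_rot": [0, 0, 1.57]}, {"gripper": 80, "travel": [0, -2, 0], "delta_rot": [0, 0, 1.57]}, {"gripper": 80, "travel": [0, -2, 0], "delta_rot": [0, 0, 1.57]}, {"gripper": 80, "travel": [0, -2, 0], "delta_rot": [0, 0, 1.57]}, {"gripper": 80, "travel": [0, -2, 0], "delta_rot": [0, 0, 1.57]}, {"gripper": 80, "travel": [0, -2, 0], "delta_rot": [0, 0, 1.57]}, {"gripper": 80, "travel": [0, -2, 0], "delta_rot": [0, 0, 1.57]}, {"gripper": 80, "travel": [0, -2, 0], "delta_rot": [0, 0, 1.57]}]}}

```text
time_s: 11.15
tcp_pos: [0.4538, -0.2502, 0.197]
tcp_rot: [[-0.002, 1.0, -0.008], [1.0, 0.002, -0.002], [-0.002, -0.008, -1.0]]
force: [1.0, 0.6, 0.2]
width: 0.0585
gripper_force: 0.0
```

```bash
python3 - <<'E'
from h import *
go([.455,-.268,.17],rot(-94),half=False)
E
```

```text
travel [-1.78, 0.14, 2.7] rot [-0.004, 0.008, 1.643] q6 -29.9 t 11.2
```

{"op": "drive_tool", "data": {"targets": [{"gripper": 80, "travel": [-1.8, 0.1, 2.7], "delta_rot": [0, 0, 1.64]}, {"gripper": 80, "travel": [-1.8, 0.1, 2.7], "delta_rot": [0, 0, 1.64]}, {"gripper": 80, "travel": [-1.8, 0.1, 2.7], "delta_rot": [0, 0, 1.64]}, {"gripper": 80, "travel": [-1.8, 0.1, 2.7], "delta_rot": [0, 0, 1.64]}, {"gripper": 80, "travel": [-1.8, 0.1, 2.7], "delta_rot": [0, 0, 1.64]}, {"gripper": 80, "travel": [-1.8, 0.1, 2.7], "delta_rot": [0, 0, 1.64]}, {"gripper": 80, "travel": [-1.8, 0.1, 2.7], "delta_rot": [0, 0, 1.64]}, {"gripper": 80, "travel": [-1.8, 0.1, 2.7], "delta_rot": [0, 0, 1.64]}, {"gripper": 80, "travel": [-1.8, 0.1, 2.7], "delta_rot": [0, 0, 1.64]}, {"gripper": 80, "travel": [-1.8, 0.1, 2.7], "delta_rot": [0, 0, 1.64]}, {"gripper": 80, "travel": [-1.8, 0.1, 2.7], "delta_rot": [0, 0, 1.64]}, {"gripper": 80, "travel": [-1.8, 0.1, 2.7], "delta_rot": [0, 0, 1.64]}]}}

```text
time_s: 12.35
tcp_pos: [0.4547, -0.2684, 0.1702]
tcp_rot: [[0.998, -0.066, -0.008], [-0.066, -0.998, -0.002], [-0.007, 0.003, -1.0]]
force: [-0.3, 0.4, 0.5]
width: 0.059
gripper_force: 0.0
```

```bash
python3 - <<'E'
from h import *
s=shot('wrist'); print(s['pos']); save(s,'w3')
import pickle; pickle.dump(s,open('s3.pkl','wb'))
t=shot('top'); save(t,'t3',crop=(90,90,430,270),f=2.2)
E
```

```text
[ 0.45466105 -0.26842286  0.1702006 ]
```

View pics/w3.png

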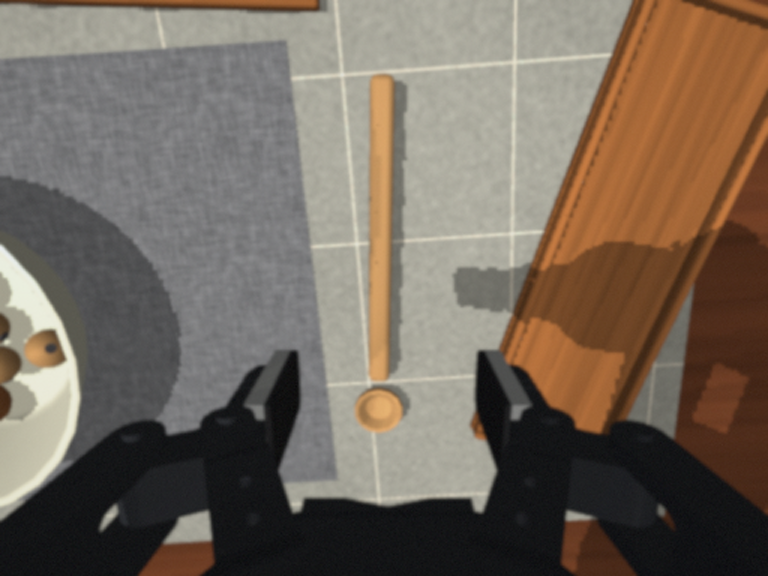

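The spoon runs from its handle end at (382,76) to its head tip at (379,432), clear of the tray's left edge at about (500,350). Some beads show at far left, inside the bowl.

```bash
python3 - <<'E'
from h import *
import pickle; s=pickle.load(open('s3.pkl','rb'))
a=px2w(s,[(382/1.5,76/1.5)],.018)[0]; m=px2w(s,[(379.5/1.5,360/1.5)],.018)[0]; b=px2w(s,[(379/1.5,432/1.5)],.008)[0]
print(a,m,b,np.linalg.norm((a-b)[:2]))
d=(b-a)[:2]; d/=np.linalg.norm(d); g=(a[:2]+d*.105+b[:2]-d*.127)/2; yaw=np.degrees(np.arctan2(d[1],d[0]))
print(g,yaw,m-a)
go([g[0],g[1],.026],rot(yaw+90),o=dict(telemetry.get_obs()))
E
```

```text
[ 0.56527888 -0.27307278  0.018     ] [ 0.39469556 -0.25948757  0.018     ] [ 0.33345277 -0.25462061  0.008     ] 0.23255929988743962
[ 0.46033115 -0.26471948] 175.44914206988665 [-0.17058332  0.01358521  0.        ]
travel [0.64, -0.45, 14.42] rot [0.003, 0.007, 0.015] q6 62.3 t 12.4
```

View pics/t3.png

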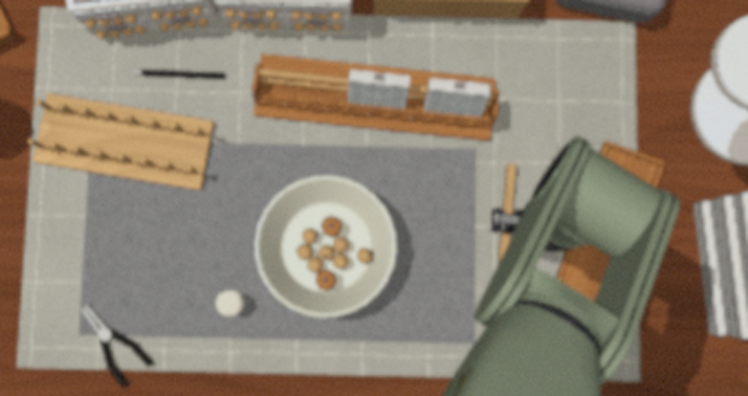

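The top crop shows both barrels at (332,226) and (327,279) and all seven round beads in the bowl. Now I grip the spoon.

{"op": "drive_tool", "data": {"targets": [{"gripper": 110, "travel": [0.6, -0.4, 5], "delta_rot": [0, 0, 0.015]}, {"gripper": 110, "travel": [0.6, -0.4, 9], "delta_rot": [0, 0, 0.015]}, {"gripper": 110, "travel": [0.6, -0.4, 12], "delta_rot": [0, 0, 0.015]}, {"gripper": 110, "travel": [0.6, -0.4, 14], "delta_rot": [0, 0, 0.015]}, {"gripper": 110, "travel": [0.6, -0.4, 14.4], "delta_rot": [0, 0, 0.015]}, {"gripper": 255, "travel": [0.6, -0.4, 14.4], "delta_rot": [0, 0, 0.015]}, {"gripper": 255, "travel": [0.6, -0.4, 14.4], "delta_rot": [0, 0, 0.015]}, {"gripper": 255, "travel": [0.6, -0.4, 14.4], "delta_rot": [0, 0, 0.015]}, {"gripper": 255, "travel": [0.6, -0.4, 14.4], "delta_rot": [0, 0, 0.015]}, {"gripper": 255, "travel": [0.6, -0.4, 14.4], "delta_rot": [0, 0, 0.015]}, {"gripper": 255, "travel": [0.6, -0.4, 14.4], "delta_rot": [0, 0, 0.015]}], "grip_force": 80}}

```text
time_s: 13.55
tcp_pos: [0.461, -0.2659, 0.028]
tcp_rot: [[0.996, -0.084, -0.004], [-0.084, -0.996, -0.004], [-0.004, 0.004, -1.0]]
force: [-0.4, 0.3, 6.0]
width: 0.0114
gripper_force: 80.4
```

```bash
cat >> h.py <<'E'
OFF=np.array([-.127,0,.020])  # spoon tip in tool frame
def stirR(f_deg,th):
    """tool rotation: spoon head direction f (world yaw), pitched down th deg"""
    a,t=np.radians(f_deg),np.radians(th); f=np.array([np.cos(a),np.sin(a),0]); u=np.array([0,0,1.])
    x=-(np.cos(t)*f-np.sin(t)*u); z=-np.sin(t)*f-np.cos(t)*u
    return np.c_[x,np.cross(z,x),z]
def tip2tcp(tip,R): return np.array(tip)-R@OFF
E
python3 - <<'E'
from h import *
o=telemetry.get_obs(); print(o['tcp_pos'],o['force'],o['width'],np.array(o['tcp_pos'])+np.array(o['tcp_rot'])@OFF)
R=stirR(-90,0); go(tip2tcp([.43,.02,.18],R),R,half=False)
R=stirR(-90,55); go(tip2tcp([.43,.02,.15],R),R,half=False); print(tip2tcp([.43,.02,.15],R))
E
```

```text
[ 0.4609745  -0.26594969  0.02796596] [-0.36101358  0.32795764  6.02805639] 0.011391402778137574 [ 0.3343392  -0.25537733  0.00845377]
travel [-6.61, -40.82, -17.34] rot [-0.0, 0.006, -1.655] q6 64.1 t 13.6
travel [-6.05, -33.76, -23.87] rot [0.788, 0.731, -1.514] q6 64.1 t 13.6
[0.43       0.07646117 0.26550384]
```

{"op": "drive_tool", "data": {"targets": [{"gripper": 255, "travel": [0, 0, -3], "delta_rot": [0, 0, 0]}, {"gripper": 255, "travel": [0, 0, -7], "delta_rot": [0, 0, 0]}, {"gripper": 255, "travel": [0, 0, -12], "delta_rot": [0, 0, -0.15]}, {"gripper": 255, "travel": [0, -1, -17], "delta_rot": [0, 0, -0.3]}, {"gripper": 255, "travel": [0, -3, -20], "delta_rot": [0, 0, -0.45]}, {"gripper": 255, "travel": [0, -6, -22], "delta_rot": [0, 0, -0.6]}, {"gripper": 255, "travel": [-1, -10, -22], "delta_rot": [0, 0, -0.75]}, {"gripper": 255, "travel": [-2, -14, -22], "delta_rot": [0, 0, -0.9]}, {"gripper": 255, "travel": [-3, -18, -22], "delta_rot": [0, 0, -1.05]}, {"gripper": 255, "travel": [-4, -22, -22], "delta_rot": [0, 0, -1.2]}, {"gripper": 255, "travel": [-5, -26, -22], "delta_rot": [0, 0, -1.35]}, {"gripper": 255, "travel": [-6, -30, -22], "delta_rot": [0, 0, -1.5]}]}}

```text
time_s: 14.75
tcp_pos: [0.4263, 0.0405, 0.2465]
tcp_rot: [[0.148, 0.989, -0.006], [0.989, -0.148, -0.002], [-0.003, -0.005, -1.0]]
force: [0.3, 0.1, -0.2]
width: 0.0114
gripper_force: 79.5
```

```bash
sed -i 's/OFF=np.array(\[-.127,0,.020\])/OFF=np.array([-.127,0,.022])/' h.py; python3 - <<'E'
from h import *
o=telemetry.get_obs(); print(o['q'])
for th in (0,30,55):
    R=stirR(-90,th); go(tip2tcp([.43,.02,.15],R),R,half=False)
E
```

```text
[ 3.95053624e+00  5.43256305e+00  1.07647539e+02 -9.75397055e-02
  6.72507499e+01  1.25199031e+01]
travel [10.61, -1.17, 7.43] rot [-0.005, 0.002, -0.149] q6 12.5 t 14.8
travel [7.82, -0.79, 1.38] rot [0.034, 0.525, -0.147] q6 12.5 t 14.8
travel [3.44, -0.15, -2.02] rot [0.066, 0.96, -0.14] q6 12.5 t 14.8
```

Tilt in the air (tip at z = 0.15) to test the reach.

{"op": "drive_tool", "data": {"targets": [{"gripper": 255, "travel": [1, 0, -1], "delta_rot": [0.01, 0.12, -0.14]}, {"gripper": 255, "travel": [2, 0, -2], "delta_rot": [0.02, 0.24, -0.14]}, {"gripper": 255, "travel": [2.5, -0.1, -2], "delta_rot": [0.02, 0.36, -0.14]}, {"gripper": 255, "travel": [3.4, -0.1, -2], "delta_rot": [0.03, 0.48, -0.14]}, {"gripper": 255, "travel": [3.4, -0.1, -2], "delta_rot": [0.04, 0.6, -0.14]}, {"gripper": 255, "travel": [3.4, -0.1, -2], "delta_rot": [0.05, 0.72, -0.14]}, {"gripper": 255, "travel": [3.4, -0.1, -2], "delta_rot": [0.06, 0.84, -0.14]}, {"gripper": 255, "travel": [3.4, -0.1, -2], "delta_rot": [0.07, 0.96, -0.14]}, {"gripper": 255, "travel": [3.4, -0.1, -2], "delta_rot": [0.07, 0.96, -0.14]}, {"gripper": 255, "travel": [3.4, -0.1, -2], "delta_rot": [0.07, 0.96, -0.14]}, {"gripper": 255, "travel": [3.4, -0.1, -2], "delta_rot": [0.07, 0.96, -0.14]}]}}

```text
time_s: 15.85
tcp_pos: [0.4315, 0.0731, 0.2666]
tcp_rot: [[0.004, 1.0, 0.002], [0.576, -0.004, 0.818], [0.818, -0.002, -0.576]]
force: [0.6, -0.2, -0.6]
width: 0.0114
gripper_force: 79.5
```

```bash
python3 - <<'E'
from h import *
o=telemetry.get_obs(); print(o['q'],'tip',np.array(o['tcp_pos'])+np.array(o['tcp_rot'])@OFF)
R=np.array(o['tcp_rot']); 
s=dict(snapshot('side')); save(s,'s4',crop=(170,100,400,290),f=2.5)
s=dict(snapshot('top')); save(s,'t4',crop=(190,140,290,250),f=5)
for r in R.T@np.eye(3): print(r.round(3))
E
```

```text
[-22.84907211  14.58916776 113.25669941  49.29938697  84.04143007
 -42.76077829] tip [0.43105047 0.01794726 0.15014991]
[0.004 0.576 0.818]
[ 1.    -0.004 -0.002]
[ 0.002  0.818 -0.576]
```

View pics/s4.png

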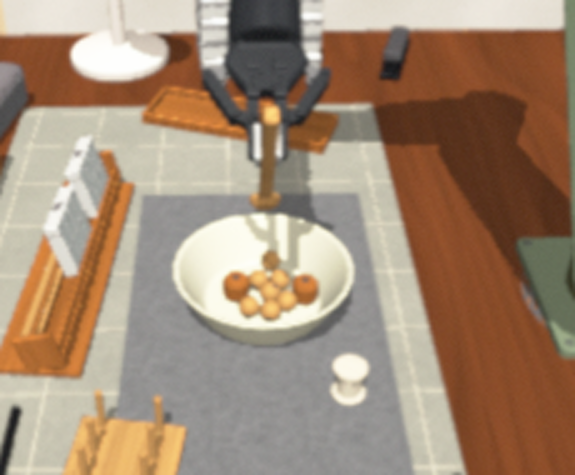

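The spoon is held pitched head-down, its tip at (265,200) above the bowl. The barrels sit at ±x in the bowl and the +y side of the floor is free. I lower it there.

{"op": "drive_tool", "data": {"targets": [{"gripper": 255, "travel": [1.9, -0.3, 2.7], "delta_rot": [0, 0, 0]}, {"gripper": 255, "travel": [1.9, -0.3, 2.7], "delta_rot": [0, 0, 0]}, {"gripper": 255, "travel": [-1.4, -0.3, 5], "delta_rot": [0, 0, 0]}, {"gripper": 255, "travel": [-4.6, -0.3, 7.3], "delta_rot": [0, 0, 0]}, {"gripper": 255, "travel": [-6, -0.3, 8.3], "delta_rot": [0, 0, 0]}, {"gripper": 255, "travel": [-7.1, -0.3, 9], "delta_rot": [0, 0, 0]}, {"gripper": 255, "travel": [-8.1, -0.3, 9.7], "delta_rot": [0, 0, 0]}, {"gripper": 255, "travel": [-8.6, -0.3, 10.1], "delta_rot": [0, 0, 0]}, {"gripper": 255, "travel": [-8.6, -0.3, 10.1], "delta_rot": [0, 0, 0]}]}}

```text
time_s: 16.85
tcp_pos: [0.428, 0.1063, 0.1373]
tcp_rot: [[0.006, 1.0, 0.001], [0.574, -0.004, 0.819], [0.819, -0.005, -0.574]]
force: [0.4, 0.2, 0.3]
width: 0.0116
gripper_force: 79.5
```

```bash
python3 - <<'E'
from h import *
o=telemetry.get_obs(); tip=np.array(o['tcp_pos'])+np.array(o['tcp_rot'])@OFF; print(tip,o['force'])
s=dict(snapshot('side')); save(s,'s5',crop=(220,160,340,250),f=5)
R=np.array(o['tcp_rot'])
c=np.array([.428,.006])
# quarter..: offsets from start for one full circle in 24 steps starting at +y, going toward +x, z fixed .019
for r in (.042,):
    L=[]
    for k in range(0,25):
        a=np.pi/2-2*np.pi*k/24
        w=np.array([c[0]+r*np.cos(a),c[1]+r*np.sin(a),.019])-tip
        L.append((R.T@w*100).round(1).tolist())
    print(L)
E
```

```text
[0.42720202 0.0514076  0.0206314 ] [0.39909345 0.22841968 0.27498188]
[[-0.3, 0.1, -0.2], [-0.4, 1.2, -0.3], [-0.6, 2.2, -0.6], [-1.0, 3.1, -1.2], [-1.5, 3.7, -1.9], [-2.1, 4.2, -2.7], [-2.7, 4.3, -3.6], [-3.3, 4.2, -4.5], [-3.9, 3.7, -5.3], [-4.4, 3.1, -6.1], [-4.8, 2.2, -6.6], [-5.1, 1.2, -6.9], [-5.1, 0.1, -7.1], [-5.1, -1.0, -6.9], [-4.8, -2.0, -6.6], [-4.5, -2.9, -6.1], [-4.0, -3.5, -5.3], [-3.4, -4.0, -4.5], [-2.8, -4.1, -3.6], [-2.1, -4.0, -2.7], [-1.6, -3.5, -1.9], [-1.1, -2.9, -1.2], [-0.7, -2.0, -0.6], [-0.4, -1.0, -0.3], [-0.3, 0.1, -0.2]]
```

View pics/s5.png

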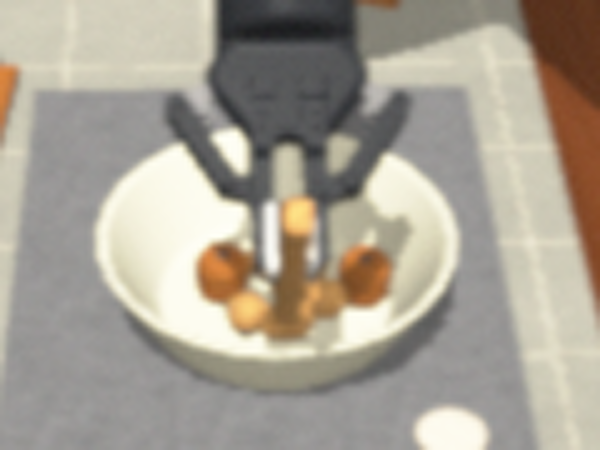

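The head is down at the +y side of the floor, clear of the wall. Start the first half turn.

{"op": "drive_tool", "data": {"targets": [{"gripper": 255, "travel": [-0.4, 1.2, -0.3], "delta_rot": [0, 0, 0]}, {"gripper": 255, "travel": [-0.6, 2.2, -0.6], "delta_rot": [0, 0, 0]}, {"gripper": 255, "travel": [-1.0, 3.1, -1.2], "delta_rot": [0, 0, 0]}, {"gripper": 255, "travel": [-1.5, 3.7, -1.9], "delta_rot": [0, 0, 0]}, {"gripper": 255, "travel": [-2.1, 4.2, -2.7], "delta_rot": [0, 0, 0]}, {"gripper": 255, "travel": [-2.7, 4.3, -3.6], "delta_rot": [0, 0, 0]}, {"gripper": 255, "travel": [-3.3, 4.2, -4.5], "delta_rot": [0, 0, 0]}, {"gripper": 255, "travel": [-3.9, 3.7, -5.3], "delta_rot": [0, 0, 0]}, {"gripper": 255, "travel": [-4.4, 3.1, -6.1], "delta_rot": [0, 0, 0]}, {"gripper": 255, "travel": [-4.8, 2.2, -6.6], "delta_rot": [0, 0, 0]}, {"gripper": 255, "travel": [-5.1, 1.2, -6.9], "delta_rot": [0, 0, 0]}, {"gripper": 255, "travel": [-5.1, 0.1, -7.1], "delta_rot": [0, 0, 0]}]}}

```text
time_s: 18.1
tcp_pos: [0.4277, 0.0182, 0.1362]
tcp_rot: [[0.006, 1.0, 0.002], [0.575, -0.005, 0.818], [0.818, -0.004, -0.575]]
force: [1.2, 1.0, 0.1]
width: 0.0116
gripper_force: 79.6
```

```bash
cat > st.py <<'E'
from h import *
o=telemetry.get_obs(); print('tip',(np.array(o['tcp_pos'])+np.array(o['tcp_rot'])@OFF).round(4),o['force'].round(1))
s=dict(snapshot('side'));cv2.imwrite('cur.png',s['frame'])
# bowl check: bright rim/interior mask centroid in side view
h=cv2.cvtColor(s['frame'],cv2.COLOR_BGR2HSV)
m=cv2.inRange(h[:, :],(18,8,130),(40,70,255))[170:250,225:330]
x,y,w,hh=cv2.boundingRect(max(cv2.findContours(m,0,2)[0],key=cv2.contourArea)); print('bowl box',x+225,y+170,w,hh)
E
python3 st.py
```

```text
tip [ 0.4269 -0.0367  0.0196] [1.2 1.  0.1]
bowl box 238 180 75 59
```

{"op": "drive_tool", "data": {"targets": [{"gripper": 255, "travel": [0, -1.1, 0.2], "delta_rot": [0, 0, 0]}, {"gripper": 255, "travel": [0.3, -2.1, 0.5], "delta_rot": [0, 0, 0]}, {"gripper": 255, "travel": [0.6, -3, 1.0], "delta_rot": [0, 0, 0]}, {"gripper": 255, "travel": [1.1, -3.6, 1.8], "delta_rot": [0, 0, 0]}, {"gripper": 255, "travel": [1.7, -4.1, 2.6], "delta_rot": [0, 0, 0]}, {"gripper": 255, "travel": [2.3, -4.2, 3.5], "delta_rot": [0, 0, 0]}, {"gripper": 255, "travel": [3, -4.1, 4.4], "delta_rot": [0, 0, 0]}, {"gripper": 255, "travel": [3.5, -3.6, 5.2], "delta_rot": [0, 0, 0]}, {"gripper": 255, "travel": [4, -3, 5.9], "delta_rot": [0, 0, 0]}, {"gripper": 255, "travel": [4.4, -2.1, 6.5], "delta_rot": [0, 0, 0]}, {"gripper": 255, "travel": [4.7, -1.1, 6.8], "delta_rot": [0, 0, 0]}, {"gripper": 255, "travel": [4.8, 0, 6.9], "delta_rot": [0, 0, 0]}]}}

```text
time_s: 19.35
tcp_pos: [0.43, 0.1032, 0.1362]
tcp_rot: [[0.006, 1.0, 0.001], [0.574, -0.004, 0.819], [0.819, -0.004, -0.574]]
force: [-0.3, -2.7, 1.0]
width: 0.0122
gripper_force: 79.8
```

```bash
python3 st.py; python3 -c "
import cv2;im=cv2.imread('cur.png');cv2.imwrite('pics/s6.png',cv2.resize(im[160:270,210:350],None,fx=4,fy=4))"
```

```text
tip [0.4292 0.0483 0.0196] [-0.3 -2.7  1. ]
bowl box 240 188 75 52
```

View pics/s6.png

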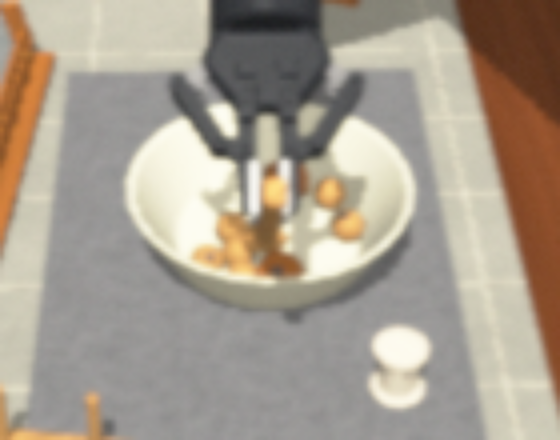

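```bash
cat > bm.py <<'E'
import cv2,numpy as np,sys
a=cv2.imread('side0raw.png',0);b=cv2.imread(sys.argv[1] if len(sys.argv)>1 else 'cur.png',0)
def sub(r,cx,cy):
    # upsampled template match
    t=a[cy-9:cy+9,cx-9:cx+9]; w=b[cy-18:cy+18,cx-18:cx+18]
    t=cv2.resize(t,None,fx=5,fy=5,interpolation=2);w=cv2.resize(w,None,fx=5,fy=5,interpolation=2)
    m=cv2.matchTemplate(w,t,cv2.TM_CCOEFF_NORMED);_,v,_,p=cv2.minMaxLoc(m);print(r,round(v,2),(p[0]-45)/5,(p[1]-45)/5)
sub('left',242,208);sub('right',308,208);sub('front',275,233);sub('frontL',256,227);sub('frontR',294,227)
E
python3 bm.py
```

```text
left 1.0 2.2 -0.8
right 0.98 2.2 -0.4
front 0.69 -9.0 -1.2
frontL 0.92 0.8 -1.4
frontR 0.92 1.4 -0.2
```

The bowl crept about 7 mm (-x, -y). I recentre and use a slightly smaller radius.

```bash
cat > circ.py <<'E'
from h import *
import sys
cx,cy,r,z,a0,n=map(float,sys.argv[1:7])  # start angle deg, clockwise 15 deg steps
o=telemetry.get_obs(); R=np.array(o['tcp_rot']); tip=np.array(o['tcp_pos'])+R@OFF; print('tip',tip.round(4),o['force'].round(1))
for k in range(1,int(n)+1):
    a=np.radians(a0-15*k); print((R.T@(np.array([cx+r*np.cos(a),cy+r*np.sin(a),z])-tip)*100).round(1).tolist())
E
python3 circ.py .4215 .003 .035 .020 90 24
```

```text
tip [0.4316 0.0479 0.0197] [ 2.1 -0.9  1.1]
[-0.6, -0.1, -0.9]
[-0.8, 0.7, -1.2]
[-1.1, 1.5, -1.7]
[-1.5, 2.0, -2.3]
[-2.0, 2.4, -2.9]
[-2.5, 2.5, -3.7]
[-3.1, 2.4, -4.4]
[-3.6, 2.1, -5.1]
[-4.0, 1.5, -5.7]
[-4.3, 0.8, -6.2]
[-4.5, -0.1, -6.5]
[-4.6, -1.0, -6.6]
[-4.5, -1.9, -6.5]
[-4.3, -2.7, -6.2]
[-4.0, -3.4, -5.7]
[-3.6, -4.0, -5.1]
[-3.1, -4.4, -4.4]
[-2.6, -4.5, -3.7]
[-2.1, -4.4, -3.0]
[-1.6, -4.0, -2.3]
[-1.2, -3.5, -1.7]
[-0.8, -2.8, -1.2]
[-0.6, -1.9, -0.9]
[-0.6, -1.0, -0.8]
```

{"op": "drive_tool", "data": {"targets": [{"gripper": 255, "travel": [-0.6, -0.1, -0.9], "delta_rot": [0, 0, 0]}, {"gripper": 255, "travel": [-0.8, 0.7, -1.2], "delta_rot": [0, 0, 0]}, {"gripper": 255, "travel": [-1.1, 1.5, -1.7], "delta_rot": [0, 0, 0]}, {"gripper": 255, "travel": [-1.5, 2.0, -2.3], "delta_rot": [0, 0, 0]}, {"gripper": 255, "travel": [-2.0, 2.4, -2.9], "delta_rot": [0, 0, 0]}, {"gripper": 255, "travel": [-2.5, 2.5, -3.7], "delta_rot": [0, 0, 0]}, {"gripper": 255, "travel": [-3.1, 2.4, -4.4], "delta_rot": [0, 0, 0]}, {"gripper": 255, "travel": [-3.6, 2.1, -5.1], "delta_rot": [0, 0, 0]}, {"gripper": 255, "travel": [-4.0, 1.5, -5.7], "delta_rot": [0, 0, 0]}, {"gripper": 255, "travel": [-4.3, 0.8, -6.2], "delta_rot": [0, 0, 0]}, {"gripper": 255, "travel": [-4.5, -0.1, -6.5], "delta_rot": [0, 0, 0]}, {"gripper": 255, "travel": [-4.6, -1.0, -6.6], "delta_rot": [0, 0, 0]}]}}

```text
time_s: 20.6
tcp_pos: [0.4178, 0.0222, 0.1366]
tcp_rot: [[0.006, 1.0, 0.002], [0.574, -0.005, 0.819], [0.819, -0.004, -0.574]]
force: [1.6, 0.9, 2.2]
width: 0.0114
gripper_force: 79.4
```

```bash
python3 st.py; python3 bm.py
```

```text
tip [ 0.417  -0.0326  0.02  ] [1.6 0.9 2.2]
bowl box 240 181 75 57
left 1.0 2.2 -0.8
right 0.99 2.0 -0.4
front 0.77 1.0 0.2
frontL 0.9 5.0 0.8
frontR 0.89 2.0 -0.4
```

Bowl unmoved this half turn. Continue.

{"op": "drive_tool", "data": {"targets": [{"gripper": 255, "travel": [0.1, -0.9, 0.1], "delta_rot": [0, 0, 0]}, {"gripper": 255, "travel": [0.3, -1.7, 0.4], "delta_rot": [0, 0, 0]}, {"gripper": 255, "travel": [0.6, -2.4, 0.9], "delta_rot": [0, 0, 0]}, {"gripper": 255, "travel": [1.0, -3.0, 1.5], "delta_rot": [0, 0, 0]}, {"gripper": 255, "travel": [1.5, -3.4, 2.2], "delta_rot": [0, 0, 0]}, {"gripper": 255, "travel": [2.0, -3.5, 2.9], "delta_rot": [0, 0, 0]}, {"gripper": 255, "travel": [2.5, -3.4, 3.6], "delta_rot": [0, 0, 0]}, {"gripper": 255, "travel": [3.0, -3.0, 4.3], "delta_rot": [0, 0, 0]}, {"gripper": 255, "travel": [3.4, -2.5, 4.9], "delta_rot": [0, 0, 0]}, {"gripper": 255, "travel": [3.8, -1.8, 5.4], "delta_rot": [0, 0, 0]}, {"gripper": 255, "travel": [4.0, -0.9, 5.7], "delta_rot": [0, 0, 0]}, {"gripper": 255, "travel": [4.0, 0, 5.8], "delta_rot": [0, 0, 0]}]}}

```text
time_s: 21.85
tcp_pos: [0.42, 0.0931, 0.1359]
tcp_rot: [[0.005, 1.0, 0.001], [0.574, -0.004, 0.819], [0.819, -0.004, -0.574]]
force: [-0.2, -1.2, 1.0]
width: 0.0117
gripper_force: 79.5
```

```bash
python3 st.py; python3 bm.py;python3 circ.py .4215 .003 .035 .020 90 24
```

```text
tip [0.4194 0.0382 0.0193] [-0.2 -1.2  1. ]
bowl box 243 170 87 80
left 1.0 5.0 -2.0
right 0.89 4.4 -1.4
front 0.74 -9.0 -5.2
frontL 0.9 8.8 0.0
frontR 0.88 2.4 -0.6
tip [0.4212 0.0377 0.0193] [ 1.9 -0.7 -0.8]
[0.0, 0.9, -0.1]
[-0.2, 1.8, -0.4]
[-0.5, 2.5, -0.8]
[-0.9, 3.1, -1.4]
[-1.4, 3.4, -2.1]
[-1.9, 3.5, -2.9]
[-2.4, 3.4, -3.6]
[-2.9, 3.1, -4.3]
[-3.3, 2.5, -4.9]
[-3.7, 1.8, -5.4]
[-3.9, 1.0, -5.6]
[-3.9, 0.1, -5.7]
[-3.9, -0.8, -5.7]
[-3.7, -1.7, -5.4]
[-3.4, -2.4, -4.9]
[-3.0, -3.0, -4.3]
[-2.5, -3.3, -3.6]
[-2.0, -3.5, -2.9]
[-1.4, -3.3, -2.2]
[-0.9, -3.0, -1.5]
[-0.5, -2.4, -0.9]
[-0.2, -1.7, -0.4]
[0.0, -0.9, -0.1]
[0.1, 0.0, -0.0]
```

```bash
python3 -c "
import cv2;im=cv2.imread('cur.png');cv2.imwrite('pics/s7.png',cv2.resize(im[170:255,225:335],None,fx=5,fy=5))"
```

```text
(no output)
```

View pics/s7.png

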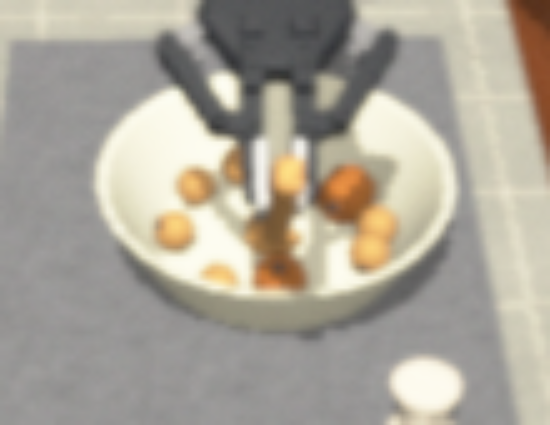

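One barrel lies between the spoon and the +y wall, the other at the -x side, so it was that barrel being pushed into the -x wall. I bias the circle a little toward +x/+y.

```bash
python3 circ.py .422 .001 .034 .020 90 24
```

```text
tip [0.4212 0.0377 0.0193] [ 1.9 -0.7 -0.8]
[-0.2, 1.0, -0.4]
[-0.3, 1.8, -0.6]
[-0.7, 2.5, -1.1]
[-1.1, 3.0, -1.6]
[-1.5, 3.4, -2.3]
[-2.0, 3.5, -3.0]
[-2.5, 3.4, -3.8]
[-3.0, 3.1, -4.4]
[-3.4, 2.5, -5.0]
[-3.7, 1.8, -5.4]
[-3.9, 1.0, -5.7]
[-4.0, 0.1, -5.8]
[-3.9, -0.8, -5.7]
[-3.7, -1.6, -5.5]
[-3.4, -2.3, -5.0]
[-3.0, -2.8, -4.4]
[-2.6, -3.2, -3.8]
[-2.1, -3.3, -3.1]
[-1.6, -3.2, -2.3]
[-1.1, -2.9, -1.7]
[-0.7, -2.3, -1.1]
[-0.4, -1.6, -0.6]
[-0.2, -0.8, -0.4]
[-0.1, 0.1, -0.3]
```

{"op": "drive_tool", "data": {"targets": [{"gripper": 255, "travel": [-0.2, 1.0, -0.4], "delta_rot": [0, 0, 0]}, {"gripper": 255, "travel": [-0.3, 1.8, -0.6], "delta_rot": [0, 0, 0]}, {"gripper": 255, "travel": [-0.7, 2.5, -1.1], "delta_rot": [0, 0, 0]}, {"gripper": 255, "travel": [-1.1, 3.0, -1.6], "delta_rot": [0, 0, 0]}, {"gripper": 255, "travel": [-1.5, 3.4, -2.3], "delta_rot": [0, 0, 0]}, {"gripper": 255, "travel": [-2.0, 3.5, -3.0], "delta_rot": [0, 0, 0]}, {"gripper": 255, "travel": [-2.5, 3.4, -3.8], "delta_rot": [0, 0, 0]}, {"gripper": 255, "travel": [-3.0, 3.1, -4.4], "delta_rot": [0, 0, 0]}, {"gripper": 255, "travel": [-3.4, 2.5, -5.0], "delta_rot": [0, 0, 0]}, {"gripper": 255, "travel": [-3.7, 1.8, -5.4], "delta_rot": [0, 0, 0]}, {"gripper": 255, "travel": [-3.9, 1.0, -5.7], "delta_rot": [0, 0, 0]}, {"gripper": 255, "travel": [-4.0, 0.1, -5.8], "delta_rot": [0, 0, 0]}]}}

```text
time_s: 23.1
tcp_pos: [0.4188, 0.0222, 0.1365]
tcp_rot: [[0.006, 1.0, 0.001], [0.574, -0.005, 0.819], [0.819, -0.004, -0.574]]
force: [-0.8, -0.2, -0.7]
width: 0.0116
gripper_force: 79.4
```

```bash
python3 st.py; python3 bm.py
```

```text
tip [ 0.418  -0.0327  0.0199] [-0.8 -0.2 -0.7]
bowl box 243 170 87 80
left 0.99 5.0 -2.2
right 0.91 4.4 -1.4
front 0.77 0.2 -1.4
frontL 0.91 6.8 -0.8
frontR 0.87 1.0 -0.2
```

{"op": "drive_tool", "data": {"targets": [{"gripper": 255, "travel": [0.1, -0.9, 0.1], "delta_rot": [0, 0, 0]}, {"gripper": 255, "travel": [0.3, -1.6, 0.3], "delta_rot": [0, 0, 0]}, {"gripper": 255, "travel": [0.6, -2.3, 0.8], "delta_rot": [0, 0, 0]}, {"gripper": 255, "travel": [1.0, -2.8, 1.4], "delta_rot": [0, 0, 0]}, {"gripper": 255, "travel": [1.4, -3.1, 2.0], "delta_rot": [0, 0, 0]}, {"gripper": 255, "travel": [1.9, -3.2, 2.7], "delta_rot": [0, 0, 0]}, {"gripper": 255, "travel": [2.4, -3.1, 3.5], "delta_rot": [0, 0, 0]}, {"gripper": 255, "travel": [2.9, -2.8, 4.1], "delta_rot": [0, 0, 0]}, {"gripper": 255, "travel": [3.3, -2.3, 4.7], "delta_rot": [0, 0, 0]}, {"gripper": 255, "travel": [3.6, -1.6, 5.1], "delta_rot": [0, 0, 0]}, {"gripper": 255, "travel": [3.7, -0.8, 5.3], "delta_rot": [0, 0, 0]}, {"gripper": 255, "travel": [3.8, 0, 5.4], "delta_rot": [0, 0, 0]}]}}

```text
time_s: 24.35
tcp_pos: [0.4208, 0.0886, 0.1365]
tcp_rot: [[0.006, 1.0, 0.001], [0.574, -0.004, 0.819], [0.819, -0.004, -0.574]]
force: [0.1, 0.1, -0.6]
width: 0.0117
gripper_force: 79.4
```

```bash
python3 st.py; python3 bm.py;python3 circ.py .419 .000 .034 .020 90 12
```

```text
tip [0.4201 0.0337 0.0199] [ 0.1  0.1 -0.6]
bowl box 243 170 87 80
left 0.99 5.0 -2.2
right 0.87 4.6 -1.4
front 0.73 -9.0 -5.6
frontL 0.91 6.8 -0.8
frontR 0.87 1.8 -0.2
tip [0.4217 0.0334 0.02  ] [ 1.2 -1.  -0.5]
[-0.0, 0.6, -0.0]
[-0.2, 1.4, -0.3]
[-0.5, 2.1, -0.8]
[-0.9, 2.7, -1.3]
[-1.4, 3.0, -2.0]
[-1.9, 3.1, -2.7]
[-2.4, 3.0, -3.4]
[-2.9, 2.7, -4.1]
[-3.3, 2.2, -4.7]
[-3.6, 1.5, -5.1]
[-3.8, 0.6, -5.4]
[-3.9, -0.2, -5.5]
```

No movement that time. One extra turn for margin.

{"op": "drive_tool", "data": {"targets": [{"gripper": 255, "travel": [-0.1, 1.0, -0.1], "delta_rot": [0, 0, 0]}, {"gripper": 255, "travel": [-0.2, 1.8, -0.3], "delta_rot": [0, 0, 0]}, {"gripper": 255, "travel": [-0.5, 2.5, -0.8], "delta_rot": [0, 0, 0]}, {"gripper": 255, "travel": [-0.9, 3.0, -1.3], "delta_rot": [0, 0, 0]}, {"gripper": 255, "travel": [-1.4, 3.3, -2.0], "delta_rot": [0, 0, 0]}, {"gripper": 255, "travel": [-1.9, 3.4, -2.7], "delta_rot": [0, 0, 0]}, {"gripper": 255, "travel": [-2.4, 3.3, -3.4], "delta_rot": [0, 0, 0]}, {"gripper": 255, "travel": [-2.9, 3.0, -4.1], "delta_rot": [0, 0, 0]}, {"gripper": 255, "travel": [-3.3, 2.4, -4.7], "delta_rot": [0, 0, 0]}, {"gripper": 255, "travel": [-3.6, 1.6, -5.1], "delta_rot": [0, 0, 0]}, {"gripper": 255, "travel": [-3.8, 0.8, -5.4], "delta_rot": [0, 0, 0]}, {"gripper": 255, "travel": [-3.9, 0, -5.5], "delta_rot": [0, 0, 0]}]}}

```text
time_s: 25.6
tcp_pos: [0.4187, 0.0208, 0.1363]
tcp_rot: [[0.007, 1.0, 0.001], [0.574, -0.005, 0.819], [0.819, -0.005, -0.574]]
force: [0.0, -0.7, -1.0]
width: 0.0118
gripper_force: 79.4
```

{"op": "drive_tool", "data": {"targets": [{"gripper": 255, "travel": [0.1, -0.9, 0.1], "delta_rot": [0, 0, 0]}, {"gripper": 255, "travel": [0.3, -1.6, 0.3], "delta_rot": [0, 0, 0]}, {"gripper": 255, "travel": [0.6, -2.3, 0.8], "delta_rot": [0, 0, 0]}, {"gripper": 255, "travel": [1.0, -2.8, 1.4], "delta_rot": [0, 0, 0]}, {"gripper": 255, "travel": [1.4, -3.1, 2.0], "delta_rot": [0, 0, 0]}, {"gripper": 255, "travel": [1.9, -3.2, 2.7], "delta_rot": [0, 0, 0]}, {"gripper": 255, "travel": [2.4, -3.1, 3.5], "delta_rot": [0, 0, 0]}, {"gripper": 255, "travel": [2.9, -2.8, 4.1], "delta_rot": [0, 0, 0]}, {"gripper": 255, "travel": [3.3, -2.3, 4.7], "delta_rot": [0, 0, 0]}, {"gripper": 255, "travel": [3.6, -1.6, 5.1], "delta_rot": [0, 0, 0]}, {"gripper": 255, "travel": [3.7, -0.8, 5.3], "delta_rot": [0, 0, 0]}, {"gripper": 255, "travel": [3.8, 0, 5.4], "delta_rot": [0, 0, 0]}]}}

```text
time_s: 26.8
tcp_pos: [0.4207, 0.0873, 0.1362]
tcp_rot: [[0.006, 1.0, 0.001], [0.574, -0.004, 0.819], [0.819, -0.004, -0.574]]
force: [0.4, -0.6, -0.9]
width: 0.0116
gripper_force: 79.3
```

```bash
python3 st.py; python3 bm.py;python3 -c "
from h import *
R=stirR(-90,0); go([.43,-.05,.25],R,half=False)"
```

```text
tip [0.42   0.0324 0.0196] [ 0.4 -0.6 -0.9]
bowl box 243 170 87 80
left 0.99 5.0 -2.2
right 0.87 4.6 -1.6
front 0.73 -9.0 -5.8
frontL 0.91 7.2 -0.6
frontR 0.77 0.6 0.6
travel [1.44, 0.82, -17.74] rot [0.0, -0.959, -0.006] q6 -58.8 t 26.9
```

{"op": "drive_tool", "data": {"targets": [{"gripper": 255, "travel": [3.3, 0, -2.3], "delta_rot": [0, 0, 0]}, {"gripper": 255, "travel": [6.6, 0, -4.6], "delta_rot": [0, 0, 0]}, {"gripper": 255, "travel": [10, 0, -7], "delta_rot": [0, 0, 0]}, {"gripper": 255, "travel": [12.3, 0, -8.6], "delta_rot": [0, 0, 0]}, {"gripper": 255, "travel": [12.3, 0, -8.6], "delta_rot": [0, -0.15, 0]}, {"gripper": 255, "travel": [12.3, 0, -8.6], "delta_rot": [0, -0.3, 0]}, {"gripper": 255, "travel": [11, 0, -10], "delta_rot": [0, -0.45, 0]}, {"gripper": 255, "travel": [9, 0, -13], "delta_rot": [0, -0.6, 0]}, {"gripper": 255, "travel": [7, 0, -16], "delta_rot": [0, -0.75, 0]}, {"gripper": 255, "travel": [5, 0, -18], "delta_rot": [0, -0.9, 0]}, {"gripper": 255, "travel": [3, 0, -18], "delta_rot": [0, -0.96, 0]}, {"gripper": 255, "travel": [1.4, 0, -17.7], "delta_rot": [0, -0.96, 0]}]}}

```text
time_s: 28.05
tcp_pos: [0.4198, -0.0495, 0.2494]
tcp_rot: [[0.003, 1.0, -0.004], [1.0, -0.003, -0.001], [-0.001, -0.004, -1.0]]
force: [-0.1, 0.9, -0.6]
width: 0.0118
gripper_force: 79.3
```

```bash
python3 - <<'E'
from h import *
go([.463,-.41,.20],rot(161-90+180),half=False);go([.463,-.41,.20],rot(-90+0),half=False)
s=dict(snapshot('top')); cv2.imwrite('pics/t8.png',cv2.resize(s['frame'][150:260,190:300],None,fx=5,fy=5))
E
```

```text
travel [-36.03, 4.44, 4.97] rot [-0.001, 0.004, 1.899] q6 -8.0 t 28.1
travel [-36.03, 4.44, 4.97] rot [-0.002, 0.004, 1.568] q6 -8.0 t 28.1
```

View pics/t8.png

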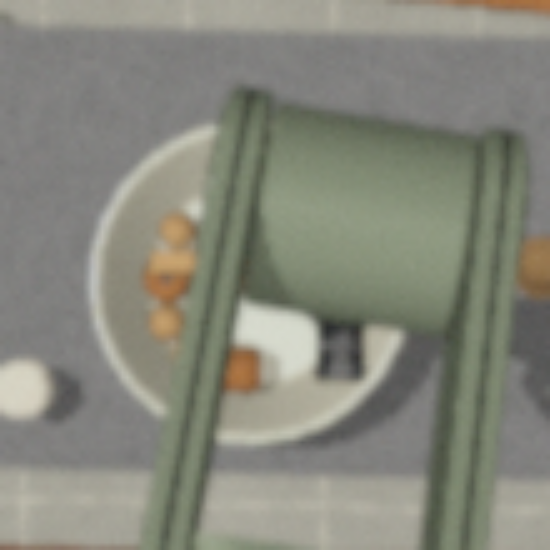

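The bowl sits about 15 mm off its first place with the beads in it (barrels at (165,280) and (243,370)). On to the tray.

{"op": "drive_tool", "data": {"targets": [{"gripper": 255, "travel": [-4, 0.5, 0], "delta_rot": [0, 0, 0.15]}, {"gripper": 255, "travel": [-8, 1, 0], "delta_rot": [0, 0, 0.3]}, {"gripper": 255, "travel": [-12, 1.5, 0], "delta_rot": [0, 0, 0.45]}, {"gripper": 255, "travel": [-16, 2, 0], "delta_rot": [0, 0, 0.6]}, {"gripper": 255, "travel": [-20, 2.5, 1], "delta_rot": [0, 0, 0.75]}, {"gripper": 255, "travel": [-24, 3, 2], "delta_rot": [0, 0, 0.9]}, {"gripper": 255, "travel": [-28, 3.5, 3], "delta_rot": [0, 0, 1.05]}, {"gripper": 255, "travel": [-32, 4, 4], "delta_rot": [0, 0, 1.2]}, {"gripper": 255, "travel": [-35, 4.3, 5], "delta_rot": [0, 0, 1.35]}, {"gripper": 255, "travel": [-36.7, 4.4, 5], "delta_rot": [0, 0, 1.5]}, {"gripper": 255, "travel": [-36.7, 4.4, 5], "delta_rot": [0, 0, 1.65]}, {"gripper": 255, "travel": [-36.7, 4.4, 5], "delta_rot": [0, 0, 1.8]}]}}

```text
time_s: 29.3
tcp_pos: [0.4616, -0.4179, 0.1988]
tcp_rot: [[0.971, -0.24, -0.005], [-0.24, -0.971, 0.001], [-0.005, 0.0, -1.0]]
force: [-0.2, 0.1, -0.7]
width: 0.0115
gripper_force: 79.3
```

```bash
python3 - <<'E'
from h import *
o=telemetry.get_obs();print(o['q'])
go([.463,-.418,.10],rot(161-90+180),half=False)
s=shot('wrist'); 
import pickle; pickle.dump(s,open('s9.pkl','wb')); save(s,'w9')
c=np.array([.453,-.414]); a=np.radians(161); x=np.array([np.cos(a),np.sin(a)]); y=np.array([-x[1],x[0]])
print(w2px(s,[np.r_[c+i*.146*x+j*.048*y,.018] for i,j in((1,1),(1,-1),(-1,-1),(-1,1))])*1.5)
E
```

```text
[-43.13769889  24.79183761  87.64267589  -0.16792765  67.82913943
  60.79320913]
travel [0.19, -0.03, 9.88] rot [0.0, 0.005, 0.09] q6 60.8 t 29.3
[[430.00145151 459.80666724]
 [306.63628385 450.41449736]
 [325.7781347   28.97671373]
 [486.89088468  45.06416543]]
```

View pics/w9.png

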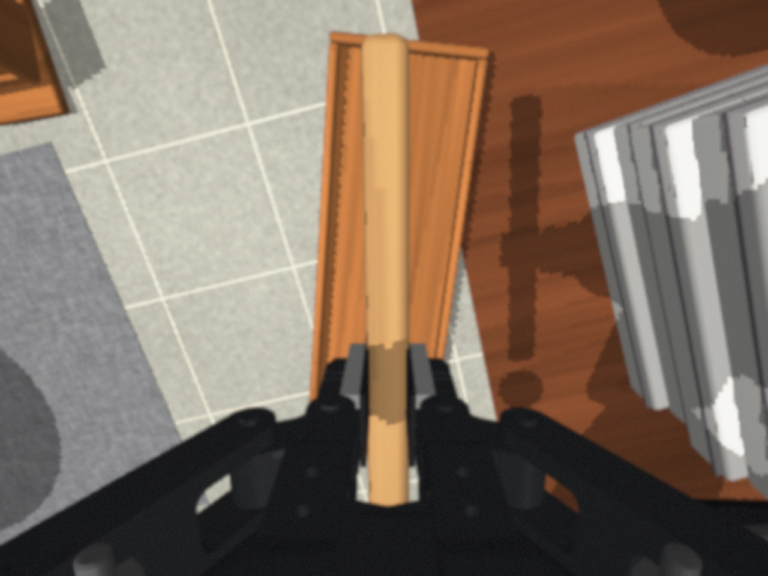

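The spoon is centred over the tray: its far corners at (332,33) and (489,50) match the prediction within 3 mm. Lower, release and rise.

{"op": "drive_tool", "data": {"targets": [{"gripper": 255, "travel": [0.1, 0, 5], "delta_rot": [0, 0, 0.09]}, {"gripper": 255, "travel": [0.1, 0, 10], "delta_rot": [0, 0, 0.09]}, {"gripper": 255, "travel": [0.1, 0, 14], "delta_rot": [0, 0, 0.09]}, {"gripper": 255, "travel": [0.1, 0, 15.5], "delta_rot": [0, 0, 0.09]}, {"gripper": 255, "travel": [0.1, 0, 16.3], "delta_rot": [0, 0, 0.09]}, {"gripper": 255, "travel": [0.1, 0, 16.3], "delta_rot": [0, 0, 0.09]}, {"gripper": 135, "travel": [0.1, 0, 16.3], "delta_rot": [0, 0, 0.09]}, {"gripper": 135, "travel": [0.1, 0, 16.3], "delta_rot": [0, 0, 0.09]}, {"gripper": 135, "travel": [0.1, 0, 16.3], "delta_rot": [0, 0, 0.09]}, {"gripper": 135, "travel": [0.1, 0, 12], "delta_rot": [0, 0, 0.09]}, {"gripper": 135, "travel": [0.1, 0, 7], "delta_rot": [0, 0, 0.09]}, {"gripper": 135, "travel": [0.1, 0, 0], "delta_rot": [0, 0, 0.09]}], "grip_force": 40}}

```text
time_s: 30.55
tcp_pos: [0.4626, -0.4171, 0.1813]
tcp_rot: [[0.948, -0.318, -0.004], [-0.318, -0.948, -0.0], [-0.004, 0.002, -1.0]]
force: [1.6, -0.2, -0.1]
width: 0.04
gripper_force: 0.0
```

```bash
python3 - <<'E'
from h import *
# approach above the -y case: ledge yaw -4.7; case thin axis = ledge x
go([.65,-.18,.26],rot(-4.7),half=False);go([.65,-.18,.26],rot(175.3),half=False); print(telemetry.get_obs()['q'])
E
```

```text
travel [10.2, -28.42, -7.96] rot [-0.003, 0.004, -1.812] q6 65.6 t 30.6
travel [10.2, -28.42, -7.96] rot [0.004, 0.002, 1.329] q6 65.6 t 30.6
[-43.01033696  25.53815976  89.09168293  -0.20154392  65.55115513
  65.61030328]
```

{"op": "drive_tool", "data": {"targets": [{"gripper": 105, "travel": [0, -3, -4], "delta_rot": [0, 0, -0.15]}, {"gripper": 105, "travel": [1, -6, -7], "delta_rot": [0, 0, -0.3]}, {"gripper": 105, "travel": [2, -10, -7], "delta_rot": [0, 0, -0.45]}, {"gripper": 105, "travel": [3, -14, -7], "delta_rot": [0, 0, -0.6]}, {"gripper": 105, "travel": [4, -18, -7], "delta_rot": [0, 0, -0.75]}, {"gripper": 105, "travel": [5, -22, -7], "delta_rot": [0, 0, -0.9]}, {"gripper": 105, "travel": [6, -26, -7], "delta_rot": [0, 0, -1.05]}, {"gripper": 105, "travel": [8, -30, -7], "delta_rot": [0, 0, -1.2]}, {"gripper": 105, "travel": [8.9, -32.2, -7], "delta_rot": [0, 0, -1.35]}, {"gripper": 105, "travel": [8.9, -32.2, -7], "delta_rot": [0, 0, -1.5]}, {"gripper": 105, "travel": [8.9, -32.2, -7], "delta_rot": [0, 0, -1.65]}, {"gripper": 105, "travel": [8.9, -32.2, -7], "delta_rot": [0, 0, -1.8]}]}}

```text
time_s: 31.75
tcp_pos: [0.65, -0.1398, 0.2489]
tcp_rot: [[0.087, 0.996, -0.004], [0.996, -0.087, -0.001], [-0.001, -0.004, -1.0]]
force: [0.2, 0.1, -1.0]
width: 0.0504
gripper_force: 0.0
```

```bash
python3 - <<'E'
from h import *
s=shot('wrist'); print(s['pos'],telemetry.get_obs()['q'].round(1))
import pickle; pickle.dump(s,open('s10.pkl','wb')); save(s,'w10')
E
```

```text
[ 0.6499785  -0.13982303  0.24887394] [-13.1  26.8  76.9  -0.1  76.5  -8.3]
```

View pics/w10.png

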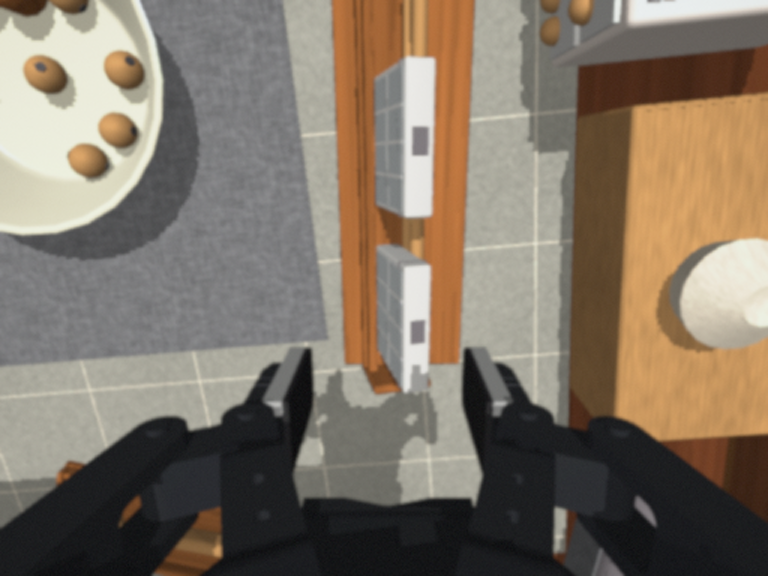

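Cases from above: the near one's top face is centred at (416,326), the far one's at (420,137). The beads and bowl show at upper left.

```bash
cat > case.py <<'E'
from h import *
import pickle
s=pickle.load(open('s10.pkl','rb'))
A=px2w(s,np.array([(415.7,326.5),(402,261),(404,390)])/1.5,.0955)
B=px2w(s,np.array([(419.7,137),(405,57),(406,216)])/1.5,.0955)
t=np.radians(-4.7)
def leanR(yaw,tilt=15):
    a=np.radians(yaw); ex=np.array([np.cos(a),np.sin(a),0]); k=np.radians(tilt)
    cz=np.sin(k)*ex+np.cos(k)*np.array([0,0,1]); cx=np.cos(k)*ex-np.sin(k)*np.array([0,0,1])
    return np.c_[np.cross(cx,-cz),cx,-cz],cz
E
python3 - <<'E'
from case import *
print('A',A.round(4).tolist(),'B',B.round(4).tolist())
for C in (A,B):
    d=C[1]-C[2]; print('len',np.linalg.norm(d),'yaw',np.degrees(np.arctan2(d[1],d[0]))-90)
R,cz=leanR(-4.7)
go(A[0]+.06*cz,R,half=False); go(A[0]-.014*cz,R,half=False); print((R.T@[0,0,1]).round(3),(A[0]-.014*cz).round(3))
E
```

```text
A [[0.6648, -0.1771, 0.0955], [0.6594, -0.1332, 0.0955], [0.6537, -0.222, 0.0955]] B [[0.6752, -0.0614, 0.0955], [0.6699, -0.0194, 0.0955], [0.6639, -0.1057, 0.0955]]
len 0.08904732641428575 yaw -3.6366025632901113
len 0.08651262897200011 yaw -3.9739834200418755
travel [-3.56, 3.38, 9.54] rot [0.258, 0.001, -0.002] q6 -8.3 t 31.8
travel [-3.56, 1.49, 16.69] rot [0.258, 0.001, -0.002] q6 -8.3 t 31.8
[ 0.    -0.259 -0.966] [ 0.661 -0.177  0.082]
```

{"op": "drive_tool", "data": {"targets": [{"gripper": 105, "travel": [-3.6, 3.4, 4], "delta_rot": [0.13, 0, 0]}, {"gripper": 105, "travel": [-3.6, 3.4, 8], "delta_rot": [0.255, 0, 0]}, {"gripper": 105, "travel": [-3.6, 3.4, 9.5], "delta_rot": [0.255, 0, 0]}, {"gripper": 105, "travel": [-3.6, 2.5, 13], "delta_rot": [0.255, 0, 0]}, {"gripper": 105, "travel": [-3.6, 1.8, 15.5], "delta_rot": [0.255, 0, 0]}, {"gripper": 105, "travel": [-3.6, 1.5, 16.7], "delta_rot": [0.255, 0, 0]}, {"gripper": 105, "travel": [-3.6, 1.5, 16.7], "delta_rot": [0.255, 0, 0]}, {"gripper": 255, "travel": [-3.6, 1.5, 16.7], "delta_rot": [0.255, 0, 0]}, {"gripper": 255, "travel": [-3.6, 1.5, 16.7], "delta_rot": [0.255, 0, 0]}, {"gripper": 255, "travel": [-3.6, 1.5, 16.7], "delta_rot": [0.255, 0, 0]}, {"gripper": 255, "travel": [-3.6, 1.5, 16.7], "delta_rot": [0.255, 0, 0]}, {"gripper": 255, "travel": [-3.6, 1.5, 16.7], "delta_rot": [0.255, 0, 0]}]}}

```text
time_s: 33.0
tcp_pos: [0.6618, -0.1779, 0.0839]
tcp_rot: [[0.094, 0.963, -0.252], [0.996, -0.092, 0.023], [-0.001, -0.253, -0.968]]
force: [0.5, 0.2, 7.0]
width: 0.0174
gripper_force: 40.3
```

```bash
python3 - <<'E'
from h import *
o=telemetry.get_obs(); print(o['width'],o['gripper_force'],o['force'],o['tcp_pos'],o['tcp_rot'].round(3).tolist())
# rack slot y=-68
th=np.radians(-6.1); c=np.array([.587,.322]); ry=np.array([-np.sin(th),np.cos(th)])
p=c-.068*ry; print(p)
go([.62,-.15,.24],rot(-4.7),half=False)
go([p[0],p[1],.26],rot(90-6.1),half=False)
E
```

```text
0.017398616757083905 40.30977487564087 [0.45502799 0.19319239 6.95202354] [ 0.66181083 -0.17785569  0.08390521] [[0.094, 0.963, -0.252], [0.996, -0.092, 0.023], [-0.001, -0.253, -0.968]]
[0.57977404 0.25438502]
travel [2.36, -8.23, -13.99] rot [-0.256, -0.0, -0.013] q6 -8.7 t 33.0
travel [42.23, -16.32, -14.0] rot [-0.203, -0.198, -1.55] q6 -8.7 t 33.0
```

{"op": "drive_tool", "data": {"targets": [{"gripper": 255, "travel": [0, 0, -1.5], "delta_rot": [0, 0, 0]}, {"gripper": 255, "travel": [0, 0, -4], "delta_rot": [0, 0, 0]}, {"gripper": 255, "travel": [0, 0, -8], "delta_rot": [0, 0, 0]}, {"gripper": 255, "travel": [1, -4, -12], "delta_rot": [-0.1, 0, 0]}, {"gripper": 255, "travel": [2.4, -8, -14], "delta_rot": [-0.25, 0, 0]}, {"gripper": 255, "travel": [4, -9, -15], "delta_rot": [-0.25, -0.02, -0.13]}, {"gripper": 255, "travel": [8, -9.5, -15], "delta_rot": [-0.25, -0.03, -0.26]}, {"gripper": 255, "travel": [12, -10, -15], "delta_rot": [-0.25, -0.05, -0.4]}, {"gripper": 255, "travel": [16, -11, -15], "delta_rot": [-0.24, -0.07, -0.54]}, {"gripper": 255, "travel": [20, -12, -15], "delta_rot": [-0.24, -0.09, -0.68]}, {"gripper": 255, "travel": [24, -13, -15], "delta_rot": [-0.23, -0.1, -0.82]}, {"gripper": 255, "travel": [28, -13.5, -15], "delta_rot": [-0.23, -0.12, -0.96]}]}}

```text
time_s: 34.2
tcp_pos: [0.5951, 0.1115, 0.2617]
tcp_rot: [[-0.768, 0.64, -0.009], [0.64, 0.768, 0.001], [0.007, -0.005, -1.0]]
force: [0.7, -1.0, -1.1]
width: 0.0173
gripper_force: 39.6
```

```bash
python3 - <<'E'
from h import *
o=telemetry.get_obs(); print(o['width'],o['force'],o['q'].round(1))
go([.58,.23,.25],rot(90-6.1),half=False)
E
```

```text
0.017341337008463655 [ 0.73747669 -0.97310441 -1.09383515] [  9.5  21.   84.3   0.1  75.1 -40.8]
travel [8.74, 8.14, 1.19] rot [-0.003, -0.008, -0.588] q6 -40.8 t 34.2
```

{"op": "drive_tool", "data": {"targets": [{"gripper": 255, "travel": [2, 2, 0], "delta_rot": [0, 0, -0.12]}, {"gripper": 255, "travel": [4, 4, 0], "delta_rot": [0, 0, -0.25]}, {"gripper": 255, "travel": [6, 6, 1], "delta_rot": [0, 0, -0.38]}, {"gripper": 255, "travel": [8, 8, 2], "delta_rot": [0, 0, -0.5]}, {"gripper": 255, "travel": [10.3, 10, 3], "delta_rot": [0, 0, -0.588]}, {"gripper": 255, "travel": [10.3, 10, 4.2], "delta_rot": [0, 0, -0.588]}, {"gripper": 255, "travel": [10.3, 10, 4.2], "delta_rot": [0, 0, -0.588]}, {"gripper": 255, "travel": [10.3, 10, 4.2], "delta_rot": [0, 0, -0.588]}]}}

```text
time_s: 35.0
tcp_pos: [0.5809, 0.2521, 0.2192]
tcp_rot: [[-0.994, 0.113, -0.01], [0.113, 0.994, 0.0], [0.01, -0.001, -1.0]]
force: [-0.3, -0.1, -0.9]
width: 0.0174
gripper_force: 39.7
```

```bash
python3 - <<'E'
from h import *
s=shot('wrist'); print(s['pos'],s['rot'].round(3).tolist(),telemetry.get_obs()['q'].round(1))
import pickle; pickle.dump(s,open('s11.pkl','wb')); save(s,'w11')
th=np.radians(-6.1); c=np.array([.587,.322]); rx=np.array([np.cos(th),np.sin(th)]); ry=np.array([-rx[1],rx[0]])
print((w2px(s,[np.r_[c+i*.030*rx+y*ry,.062] for i in (-1,1) for y in (-.119,-.085,-.051,-.017,.017,.051)])*1.5).round(0).tolist())
E
```

```text
[0.58092666 0.25207079 0.21916348] [[-0.994, 0.113, -0.01], [0.113, 0.994, 0.0], [0.01, -0.001, -1.0]] [ 22.3  25.   84.2   0.2  71.3 -61.3]
[[307.0, 224.0], [362.0, 223.0], [418.0, 223.0], [473.0, 223.0], [529.0, 222.0], [585.0, 222.0], [312.0, 316.0], [364.0, 316.0], [417.0, 316.0], [469.0, 315.0], [522.0, 315.0], [574.0, 315.0]]
```

View pics/w11.png

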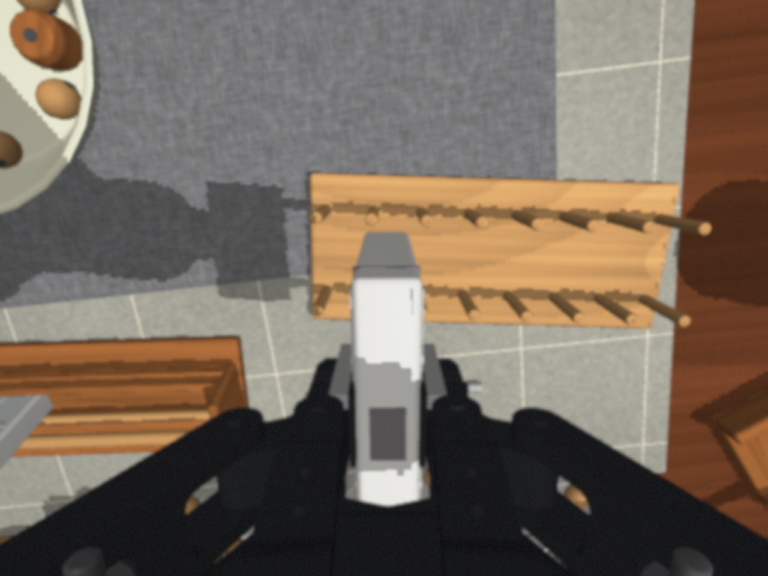

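The held case hides the middle. Near-row dowel tops run from (317,216) to (705,229); far-row tops sit at (474,314), (523,315), (575,318), (631,320) and (685,321). I fit the rack pose to these.

```bash
cat > rack.py <<'E'
from h import *
import pickle
from scipy.optimize import least_squares
s=pickle.load(open('s11.pkl','rb'))
pts=[(-1,0,317,216),(-1,1,371,218),(-1,2,425,219),(-1,3,481,221),(-1,6,646,226),(-1,7,705,229),(1,3,474,314),(1,4,523,315),(1,5,575,318),(1,6,631,320),(1,7,685,321)]
def world(p,x,y,z):
    c,sn=np.cos(p[2]),np.sin(p[2]); return np.array([p[0]+c*x-sn*y,p[1]+sn*x+c*y,z])
def res(p): return (w2px(s,[world(p,.03*a,-.119+.034*i,.062) for a,i,_,_ in pts])*1.5-np.array([q[2:] for q in pts])).ravel()
r=least_squares(res,[.587,.322,-.106],loss='soft_l1'); P=r.x
E
python3 - <<'E'
from rack import *
print(P,np.degrees(P[2]),res(P).reshape(-1,2).round(1).tolist())
for y in (-.068,0,.034): print(y,world(P,0,y,0).round(4))
p=world(P,0,-.068,0); go([p[0],p[1],.15],rot(90+np.degrees(P[2])),half=False)
# board corners check: left-front corner px (312,172) z .012
print(px2w(s,[(312/1.5,172/1.5)],.012), world(P,-.055,-.131,.012))
E
```

```text
[ 0.58732243  0.32582964 -0.14746925] -8.449365676119147 [[-2.2, -0.3], [-0.5, -0.4], [1.0, 0.5], [0.5, 0.4], [2.2, 0.8], [-0.9, -0.4], [-0.9, 0.1], [2.6, 0.8], [3.0, -0.5], [-0.4, -0.8], [-1.7, -0.0]]
-0.068 [0.5773 0.2586 0.    ]
0 [0.5873 0.3258 0.    ]
0.034 [0.5923 0.3595 0.    ]
travel [0.4, 0.61, 6.97] rot [-0.001, -0.009, 0.034] q6 -61.3 t 35.0
[[0.51488822 0.20680779 0.012     ]] [0.51367087 0.20433295 0.012     ]
```

{"op": "drive_tool", "data": {"targets": [{"gripper": 255, "travel": [0.4, 0.6, 3], "delta_rot": [0, -0.009, 0.034]}, {"gripper": 255, "travel": [0.4, 0.6, 6], "delta_rot": [0, -0.009, 0.034]}, {"gripper": 255, "travel": [0.4, 0.6, 8], "delta_rot": [0, -0.009, 0.034]}, {"gripper": 255, "travel": [0.4, 0.6, 9], "delta_rot": [0, -0.009, 0.034]}, {"gripper": 255, "travel": [0.4, 0.6, 10], "delta_rot": [0, -0.009, 0.034]}, {"gripper": 255, "travel": [0.4, 0.6, 11], "delta_rot": [0, -0.009, 0.034]}]}}

```text
time_s: 35.65
tcp_pos: [0.5774, 0.2591, 0.1097]
tcp_rot: [[-0.989, 0.146, 0.002], [0.146, 0.989, 0.0], [-0.002, 0.001, -1.0]]
force: [0.5, -0.4, -0.6]
width: 0.0176
gripper_force: 39.7
```

{"op": "drive_tool", "data": {"targets": [{"gripper": 255, "travel": [0, 0, 1], "delta_rot": [0, 0, 0]}, {"gripper": 255, "travel": [0, 0, 2], "delta_rot": [0, 0, 0]}, {"gripper": 255, "travel": [0, 0, 2.5], "delta_rot": [0, 0, 0]}, {"gripper": 255, "travel": [0, 0, 2.8], "delta_rot": [0, 0, 0]}, {"gripper": 255, "travel": [0, 0, 2.8], "delta_rot": [0, 0, 0]}]}}

```text
time_s: 36.15
tcp_pos: [0.5763, 0.2593, 0.0807]
tcp_rot: [[-0.989, 0.146, -0.001], [0.146, 0.989, -0.001], [0.001, -0.001, -1.0]]
force: [-0.9, -0.3, -0.9]
width: 0.0175
gripper_force: 39.7
```

No contact yet. Ease down to touch.

{"op": "drive_tool", "data": {"targets": [{"gripper": 255, "travel": [0, 0, 0.2], "delta_rot": [0, 0, 0]}, {"gripper": 255, "travel": [0, 0, 0.4], "delta_rot": [0, 0, 0]}, {"gripper": 255, "travel": [0, 0, 0.5], "delta_rot": [0, 0, 0]}, {"gripper": 255, "travel": [0, 0, 0.6], "delta_rot": [0, 0, 0]}, {"gripper": 255, "travel": [0, 0, 0.6], "delta_rot": [0, 0, 0]}]}}

```text
time_s: 36.65
tcp_pos: [0.5764, 0.2592, 0.075]
tcp_rot: [[-0.989, 0.146, -0.001], [0.146, 0.989, -0.001], [0.001, -0.001, -1.0]]
force: [-0.8, 0.8, -1.6]
width: 0.0177
gripper_force: 39.7
```

{"op": "drive_tool", "data": {"targets": [{"gripper": 255, "travel": [0, 0, 0.1], "delta_rot": [0, 0, 0]}, {"gripper": 255, "travel": [0, 0, 0.2], "delta_rot": [0, 0, 0]}, {"gripper": 255, "travel": [0, 0, 0.3], "delta_rot": [0, 0, 0]}, {"gripper": 255, "travel": [0, 0, 0.3], "delta_rot": [0, 0, 0]}]}}

```text
time_s: 37.05
tcp_pos: [0.5766, 0.2593, 0.074]
tcp_rot: [[-0.989, 0.146, 0.0], [0.146, 0.989, -0.0], [-0.0, -0.0, -1.0]]
force: [-2.2, -0.6, 9.6]
width: 0.0177
gripper_force: 41.1
```

Seated on the board (9.6 N at TCP z = 0.074). Release and rise.

{"op": "drive_tool", "data": {"targets": [{"gripper": 255, "travel": [0, 0, -0.1], "delta_rot": [0, 0, 0]}, {"gripper": 150, "travel": [0, 0, -0.1], "delta_rot": [0, 0, 0]}, {"gripper": 150, "travel": [0, 0, -0.1], "delta_rot": [0, 0, 0]}, {"gripper": 150, "travel": [0, 0, -0.1], "delta_rot": [0, 0, 0]}, {"gripper": 150, "travel": [0, 0, -2], "delta_rot": [0, 0, 0]}, {"gripper": 150, "travel": [0, 0, -6], "delta_rot": [0, 0, 0]}, {"gripper": 150, "travel": [0, 0, -11], "delta_rot": [0, 0, 0]}, {"gripper": 105, "travel": [0, 0, -16], "delta_rot": [0, 0, 0]}, {"gripper": 105, "travel": [0, 0, -17], "delta_rot": [0, 0, 0]}]}}

```text
time_s: 37.95
tcp_pos: [0.579, 0.2604, 0.2489]
tcp_rot: [[-0.989, 0.146, 0.011], [0.146, 0.989, 0.004], [-0.01, 0.006, -1.0]]
force: [-0.3, -0.6, 0.0]
width: 0.0505
gripper_force: 0.0
```

```bash
python3 - <<'E'
from case import *
s=shot('wrist'); save(s,'w12'); cv2.imwrite('w12raw.png',s['frame'])
R,cz=leanR(-4.2)
# case B bottom corners/top projections kept for later; move over case B
go([.62,.0,.26],rot(-4.2),half=False)
go(B[0]+.07*cz,R,half=False)
E
```

```text
travel [-7.9, -25.14, -1.29] rot [0.01, 0.003, 1.498] q6 -58.4 t 38.0
travel [-15.98, -30.33, 8.44] rot [0.221, 0.199, 1.489] q6 -58.4 t 38.0
```

{"op": "drive_tool", "data": {"targets": [{"gripper": 105, "travel": [-1, -4, 0], "delta_rot": [0, 0, 0.14]}, {"gripper": 105, "travel": [-3, -8, -1], "delta_rot": [0, 0, 0.28]}, {"gripper": 105, "travel": [-5, -12, -1], "delta_rot": [0, 0, 0.42]}, {"gripper": 105, "travel": [-6, -16, -1], "delta_rot": [0, 0, 0.56]}, {"gripper": 105, "travel": [-8, -20, -1], "delta_rot": [0, 0, 0.7]}, {"gripper": 105, "travel": [-10, -24, -1], "delta_rot": [0, 0, 0.84]}, {"gripper": 105, "travel": [-12, -27, -1], "delta_rot": [0, 0, 0.98]}, {"gripper": 105, "travel": [-14, -29, -1], "delta_rot": [0, 0, 1.12]}, {"gripper": 105, "travel": [-15, -30.3, -1], "delta_rot": [0, 0, 1.26]}, {"gripper": 105, "travel": [-16, -30.3, -1], "delta_rot": [0, 0, 1.4]}, {"gripper": 105, "travel": [-16, -30.3, -1], "delta_rot": [0, 0, 1.5]}, {"gripper": 105, "travel": [-16, -30.3, -1], "delta_rot": [0, 0, 1.5]}]}}

```text
time_s: 39.2
tcp_pos: [0.6903, -0.064, 0.2495]
tcp_rot: [[0.075, 0.997, -0.005], [0.997, -0.075, -0.0], [-0.001, -0.005, -1.0]]
force: [-0.7, 0.0, -0.6]
width: 0.0506
gripper_force: 0.0
```

```bash
python3 - <<'E'
from case import *
R,cz=leanR(-4.2); print(telemetry.get_obs()['tcp_pos'])
go(B[0]+.06*cz,R,half=False); go(B[0]-.012*cz,R,half=False)
# verify B has not moved: top-face whiteness centroid near projection
s=shot('wrist'); p=w2px(s,[B[0]])[0]; print(p)
g=cv2.cvtColor(s['frame'],cv2.COLOR_BGR2HSV); x0,y0=int(p[0])-45,int(p[1])-60
m=cv2.inRange(g[y0:y0+120,x0:x0+90],(0,0,195),(180,25,255)); n,l,st,c=cv2.connectedComponentsWithStats(m); i=1+st[1:,4].argmax(); print(st[i]+[x0,y0,0,0,0],c[i]+[x0,y0])
E
```

```text
[ 0.69025914 -0.06396669  0.2495275 ]
travel [0.15, 0.07, 9.61] rot [0.257, 0.0, -0.002] q6 -1.9 t 39.2
travel [0.15, -1.76, 16.57] rot [0.257, 0.0, -0.002] q6 -1.9 t 39.2
[242.41879344 180.22595045]
[ 232  135   19   91 1449] [241.34437543 178.57694962]
```

{"op": "drive_tool", "data": {"targets": [{"gripper": 105, "travel": [0.1, 0.1, 4], "delta_rot": [0.13, 0, 0]}, {"gripper": 105, "travel": [0.1, 0.1, 8], "delta_rot": [0.257, 0, 0]}, {"gripper": 105, "travel": [0.1, 0, 9.6], "delta_rot": [0.257, 0, 0]}, {"gripper": 105, "travel": [0.1, -0.8, 13], "delta_rot": [0.257, 0, 0]}, {"gripper": 105, "travel": [0.1, -1.5, 15.5], "delta_rot": [0.257, 0, 0]}, {"gripper": 105, "travel": [0.1, -1.8, 16.5], "delta_rot": [0.257, 0, 0]}, {"gripper": 105, "travel": [0.1, -1.8, 16.5], "delta_rot": [0.257, 0, 0]}, {"gripper": 255, "travel": [0.1, -1.8, 16.5], "delta_rot": [0.257, 0, 0]}, {"gripper": 255, "travel": [0.1, -1.8, 16.5], "delta_rot": [0.257, 0, 0]}, {"gripper": 255, "travel": [0.1, -1.8, 16.5], "delta_rot": [0.257, 0, 0]}, {"gripper": 255, "travel": [0.1, -1.8, 16.5], "delta_rot": [0.257, 0, 0]}, {"gripper": 255, "travel": [0.1, -1.8, 16.5], "delta_rot": [0.257, 0, 0]}]}}

```text
time_s: 40.45
tcp_pos: [0.6731, -0.0615, 0.0893]
tcp_rot: [[0.075, 0.965, -0.252], [0.997, -0.073, 0.018], [-0.001, -0.253, -0.967]]
force: [-1.3, 0.7, 6.2]
width: 0.0174
gripper_force: 40.0
```

```bash
python3 - <<'E'
from rack import *
p=world(P,0,.0,0); go([p[0],p[1],.26],rot(90+np.degrees(P[2])),half=False)
E
```

```text
travel [37.97, -15.42, -13.64] rot [-0.207, -0.191, -1.49] q6 -1.5 t 40.5
```

{"op": "drive_tool", "data": {"targets": [{"gripper": 255, "travel": [0, 0, -1.5], "delta_rot": [0, 0, 0]}, {"gripper": 255, "travel": [0, 0, -4], "delta_rot": [0, 0, 0]}, {"gripper": 255, "travel": [0, 0, -8], "delta_rot": [0, 0, 0]}, {"gripper": 255, "travel": [1, -4, -12], "delta_rot": [-0.1, 0, 0]}, {"gripper": 255, "travel": [2.4, -8, -14], "delta_rot": [-0.25, 0, 0]}, {"gripper": 255, "travel": [4, -9, -15], "delta_rot": [-0.25, -0.02, -0.13]}, {"gripper": 255, "travel": [8, -9.5, -15], "delta_rot": [-0.25, -0.03, -0.26]}, {"gripper": 255, "travel": [12, -10, -15], "delta_rot": [-0.25, -0.05, -0.4]}, {"gripper": 255, "travel": [16, -11, -15], "delta_rot": [-0.24, -0.07, -0.54]}, {"gripper": 255, "travel": [20, -12, -15], "delta_rot": [-0.24, -0.09, -0.68]}, {"gripper": 255, "travel": [24, -13, -15], "delta_rot": [-0.23, -0.1, -0.82]}, {"gripper": 255, "travel": [28, -13.5, -15], "delta_rot": [-0.23, -0.12, -0.96]}]}}

```text
time_s: 41.65
tcp_pos: [0.6015, 0.2265, 0.2674]
tcp_rot: [[-0.781, 0.625, -0.006], [0.625, 0.781, 0.001], [0.006, -0.003, -1.0]]
force: [0.7, 0.1, -1.8]
width: 0.0176
gripper_force: 39.7
```

```bash
python3 - <<'E'
from rack import *
p=world(P,0,.0,0); print(p,telemetry.get_obs()['width']); go([p[0],p[1],.22],rot(90+np.degrees(P[2])),half=False)
E
```

```text
[0.58732243 0.32582964 0.        ] 0.01755129023787949
travel [7.29, 6.89, 4.76] rot [-0.002, -0.006, -0.528] q6 -31.8 t 41.6
```

{"op": "drive_tool", "data": {"targets": [{"gripper": 255, "travel": [2, 2, 0], "delta_rot": [0, 0, -0.13]}, {"gripper": 255, "travel": [4, 4, 1], "delta_rot": [0, 0, -0.26]}, {"gripper": 255, "travel": [6, 6, 2], "delta_rot": [0, 0, -0.4]}, {"gripper": 255, "travel": [7.3, 6.9, 4], "delta_rot": [0, 0, -0.528]}, {"gripper": 255, "travel": [7.3, 6.9, 4.7], "delta_rot": [0, 0, -0.528]}, {"gripper": 255, "travel": [7.3, 6.9, 4.7], "delta_rot": [0, 0, -0.528]}, {"gripper": 255, "travel": [7.3, 6.9, 4.7], "delta_rot": [0, 0, -0.528]}]}}

```text
time_s: 42.35
tcp_pos: [0.5888, 0.3235, 0.2204]
tcp_rot: [[-0.988, 0.155, -0.007], [0.155, 0.988, 0.0], [0.007, -0.001, -1.0]]
force: [0.2, 0.5, -0.6]
width: 0.0175
gripper_force: 39.7
```

```bash
python3 - <<'E'
from rack import *
p=world(P,0,.0,0); print(p,telemetry.get_obs()['width']); go([p[0],p[1],.12],rot(90+np.degrees(P[2])),half=False)
s=shot('wrist'); save(s,'w13'); cv2.imwrite('w13raw.png',s['frame'])
E
```

```text
[0.58732243 0.32582964 0.        ] 0.017462066498418815
travel [0.11, 0.22, 10.04] rot [-0.001, -0.007, -0.008] q6 -53.4 t 42.4
```

{"op": "drive_tool", "data": {"targets": [{"gripper": 255, "travel": [0.1, 0.2, 3], "delta_rot": [0, -0.007, -0.008]}, {"gripper": 255, "travel": [0.1, 0.2, 6], "delta_rot": [0, -0.007, -0.008]}, {"gripper": 255, "travel": [0.1, 0.2, 8], "delta_rot": [0, -0.007, -0.008]}, {"gripper": 255, "travel": [0.1, 0.2, 9], "delta_rot": [0, -0.007, -0.008]}, {"gripper": 255, "travel": [0.1, 0.2, 10], "delta_rot": [0, -0.007, -0.008]}, {"gripper": 255, "travel": [0.1, 0.2, 11], "delta_rot": [0, -0.007, -0.008]}, {"gripper": 255, "travel": [0.1, 0.2, 12], "delta_rot": [0, -0.007, -0.008]}, {"gripper": 255, "travel": [0.1, 0.2, 12.7], "delta_rot": [0, -0.007, -0.008]}, {"gripper": 255, "travel": [0.1, 0.2, 13.2], "delta_rot": [0, -0.007, -0.008]}, {"gripper": 255, "travel": [0.1, 0.2, 13.4], "delta_rot": [0, -0.007, -0.008]}, {"gripper": 255, "travel": [0.1, 0.2, 13.4], "delta_rot": [0, -0.007, -0.008]}]}}

```text
time_s: 43.5
tcp_pos: [0.5863, 0.3266, 0.0855]
tcp_rot: [[-0.989, 0.145, -0.001], [0.145, 0.989, -0.001], [0.001, -0.001, -1.0]]
force: [-0.3, 0.1, -1.0]
width: 0.0173
gripper_force: 39.7
```

{"op": "drive_tool", "data": {"targets": [{"gripper": 255, "travel": [0, 0, 0.2], "delta_rot": [0, 0, 0]}, {"gripper": 255, "travel": [0, 0, 0.4], "delta_rot": [0, 0, 0]}, {"gripper": 255, "travel": [0, 0, 0.6], "delta_rot": [0, 0, 0]}, {"gripper": 255, "travel": [0, 0, 0.7], "delta_rot": [0, 0, 0]}, {"gripper": 255, "travel": [0, 0, 0.7], "delta_rot": [0, 0, 0]}]}}

```text
time_s: 44.0
tcp_pos: [0.5863, 0.3267, 0.0797]
tcp_rot: [[-0.989, 0.145, -0.001], [0.145, 0.989, -0.0], [0.001, -0.0, -1.0]]
force: [-2.0, -1.3, 5.1]
width: 0.0173
gripper_force: 40.4
```

Contact at z = 0.0797 fits the 5 mm higher grip, so it is on the board. Release and rise clear.

{"op": "drive_tool", "data": {"targets": [{"gripper": 255, "travel": [0, 0, 0.05], "delta_rot": [0, 0, 0]}, {"gripper": 150, "travel": [0, 0, 0], "delta_rot": [0, 0, 0]}, {"gripper": 150, "travel": [0, 0, 0], "delta_rot": [0, 0, 0]}, {"gripper": 150, "travel": [0, 0, 0], "delta_rot": [0, 0, 0]}, {"gripper": 150, "travel": [0, 0, -2], "delta_rot": [0, 0, 0]}, {"gripper": 150, "travel": [0, 0, -6], "delta_rot": [0, 0, 0]}, {"gripper": 150, "travel": [0, 0, -11], "delta_rot": [0, 0, 0]}, {"gripper": 150, "travel": [0, 0, -16], "delta_rot": [0, 0, 0]}, {"gripper": 150, "travel": [0, 0, -20], "delta_rot": [0, 0, 0]}, {"gripper": 150, "travel": [4, 0, -20], "delta_rot": [0, 0, 0]}, {"gripper": 150, "travel": [8, 0, -20], "delta_rot": [0, 0, 0]}, {"gripper": 150, "travel": [8, 0, -20], "delta_rot": [0, 0, 0]}]}}

```text
time_s: 45.2
tcp_pos: [0.5032, 0.3385, 0.2792]
tcp_rot: [[-0.99, 0.142, -0.004], [0.142, 0.99, -0.001], [0.004, -0.001, -1.0]]
force: [1.8, 0.8, 0.2]
width: 0.0352
gripper_force: 0.0
```

```bash
python3 - <<'E'
from rack import *
o=telemetry.get_obs(); print(o['tcp_pos'],o['force'])
s=shot('wrist'); h=cv2.cvtColor(s['frame'],cv2.COLOR_BGR2HSV)
# case top faces: bright/grey low-sat blobs at z=.086 near the rack
m=cv2.inRange(h,(0,0,190),(180,30,255)); n,l,st,c=cv2.connectedComponentsWithStats(m)
for i in range(1,n):
    if st[i,4]>200: print('wrist',st[i],px2w(s,c[i],.086)[0].round(3))
for y in (-.068,0):
    print('exp',w2px(s,[world(P,x,y+d,.086) for x in(-.044,.044) for d in(-.009,.009)]).round(0).tolist())
t=shot('top'); h=cv2.cvtColor(t['frame'],cv2.COLOR_BGR2HSV)
# spoon in tray: light wood blob in tray region
q=[w2px(t,[[.463+dx,-.418+dy,.02]])[0].round(0).tolist() for dx,dy in((0,0),(-.12,.04),(.1,-.034))]
for u,v in q: print('spoon px',(u,v),h[int(v),int(u)],'tray beside',h[int(v)+0,int(u)+6])
# bowl contents: round beads / barrels
K=h[150:240,200:275]; bw=cv2.inRange(K,(5,110,60),(20,255,255)); n,l,st,c=cv2.connectedComponentsWithStats(bw)
for i in range(1,n):
    if st[i,4]>8: print('bead blob',px2w(t,c[i]+[200,150],.02)[0].round(3),st[i,4])
E
```

```text
[0.50324158 0.3385431  0.27923429] [1.83821144 0.77921725 0.18379344]
wrist [  273     0    86   184 12057] [0.428 0.41  0.086]
wrist [  48   26   52   41 1219] [0.356 0.181 0.086]
wrist [189 210  18  33 486] [0.553 0.263 0.086]
wrist [ 224  210   73  102 2605] [0.617 0.331 0.086]
wrist [334 218  30  62 633] [0.617 0.434 0.086]
wrist [129 238  54  43 817] [0.587 0.202 0.086]
wrist [ 36 247  45  21 560] [0.57  0.098 0.086]
exp [[187.0, 209.0], [204.0, 209.0], [192.0, 280.0], [207.0, 280.0]]
exp [[249.0, 209.0], [266.0, 209.0], [250.0, 280.0], [265.0, 280.0]]
spoon px (366.0, 195.0) [ 17 112 189] tray beside [ 14 158 157]
spoon px (354.0, 231.0) [ 16 130 171] tray beside [ 14 149 164]
spoon px (375.0, 166.0) [ 17 134 170] tray beside [ 14 159 159]
bead blob [0.476 0.002 0.02 ] 16
bead blob [ 0.462 -0.037  0.02 ] 16
bead blob [0.451 0.051 0.02 ] 17
bead blob [ 0.434 -0.056  0.02 ] 17
bead blob [0.409 0.057 0.02 ] 70
bead blob [0.42  0.003 0.02 ] 14
bead blob [0.37  0.041 0.02 ] 18
bead blob [0.358 0.009 0.02 ] 58
```

```bash
python3 - <<'E'
from rack import *
for n in('wrist','side'):
    s=shot(n); g=s['frame'].mean(2)
    for y0 in(-.068,0):
        for x in (-.035,-.02,.035):
            ys=np.arange(-.024,.0241,.004)
            p=w2px(s,[world(P,x,y0+d,.086) for d in ys]).round().astype(int)
            print(n,y0,x,[int(g[v,u]) if 0<=v<384 and 0<=u<512 else -1 for u,v in p])
    if n=='side':
        for y0 in(-.068,0):  # vertical profile of the face seen from the +y side
            for x in(-.03,.03): print('face',y0,x,[int(g[v,u]) for u,v in w2px(s,[world(P,x,y0+.009,z) for z in np.arange(.016,.112,.008)]).round().astype(int)])
E
```

```text
wrist -0.068 -0.035 [118, 117, 116, 112, 151, 245, 246, 246, 240, 165, 136, 158, 173]
wrist -0.068 -0.02 [115, 110, 111, 111, 172, 246, 246, 246, 245, 165, 132, 143, 172]
wrist -0.068 0.035 [46, 30, 30, 29, 29, 28, 28, 50, 128, 78, 28, 18, 18]
wrist 0 -0.035 [118, 117, 111, 114, 180, 245, 247, 247, 240, 180, 171, 174, 173]
wrist 0 -0.02 [111, 111, 111, 113, 173, 244, 247, 247, 245, 184, 178, 177, 177]
wrist 0 0.035 [199, 199, 209, 206, 192, 246, 246, 247, 245, 208, 189, 189, 188]
side -0.068 -0.035 [152, 148, 153, 155, 213, 248, 251, 252, 252, 249, 209, 202, 204]
side -0.068 -0.02 [154, 155, 157, 169, 220, 249, 251, 252, 253, 235, 218, 215, 208]
side -0.068 0.035 [214, 207, 205, 206, 211, 249, 252, 252, 250, 234, 215, 206, 208]
side 0 -0.035 [159, 162, 192, 195, 219, 250, 251, 252, 252, 234, 217, 203, 203]
side 0 -0.02 [202, 203, 203, 202, 238, 250, 252, 252, 252, 244, 218, 214, 204]
side 0 0.035 [201, 200, 202, 202, 234, 248, 252, 252, 252, 246, 207, 204, 215]
face -0.068 -0.03 [154, 149, 154, 146, 166, 199, 204, 202, 221, 251, 251, 238]
face -0.068 0.03 [192, 139, 138, 153, 160, 194, 203, 202, 228, 251, 252, 238]
face 0 -0.03 [143, 154, 145, 149, 170, 196, 203, 204, 231, 252, 252, 247]
face 0 0.03 [147, 157, 141, 150, 160, 190, 204, 203, 227, 253, 252, 250]
```

Both cases show white top faces exactly centred and upright in their slots. Hand in.

```bash
python3 -c "
from plant import env
print(env.finish_job())"
```

```text
the job is handed in; nothing more can be done
None
```

The job is handed in: both barrels are in the bowl, which got four stirring turns but slid about 15 mm from a barrel wedging against its wall; the spoon is in the tray and both cases stand seated in their own slots, with the final verdict not shown.

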